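# Close the canister set after the pasta class

### The arm

A 6-joint arm with a two-finger parallel gripper is mounted at the origin on the work surface. World frame = base frame: x ahead of the robot, y to its left, z up, the work surface at z = 0. Lengths are in m, angles in degrees, forces in N, time in s.
With the tool pointing down it reaches from about 0.35 to 0.875 m from the base axis. Payload 4.2 kg.
Tool frame: the origin (TCP) lies midway between the tips of the shut fingers; the grasp point (between the pads) lies 19 mm behind it (r.pinch_z is the distance from the TCP to the grasp point, in m); z points along the fingers, y is the line along which they close (so a half turn about z gives the same grasp; the last joint's range is limited). The gripper opens to 87 mm and grips with 3 to 60 N. Pads are 19 mm wide; open, the fingers measure 117 mm over their backs; the gripper's body (75 mm by 190 mm) begins 51 mm behind the grasp point.
Start: joints at [89.244, 22.042, 0.453, 0, -68.411, -14.817], TCP at [0.168, 0.602, 0.223] pointing down, gripper open.
Joint ranges: [-179.83, 179.83], [-69.29, 118.12], [-61.27, 80.66], [-181.25, 117.63], [-171.15, -9.14], [-177.46, 177.46]. Speed limits (degrees/s): [159.86, 159.86, 180, 180, 180, 180].

### API

Orientations are given as a 3x3 rotation matrix whose columns are the frame's x, y, z axes.
In Python, from station import r, imaging, models gives the robot as it stands. The module is installed in compiled form; this text tells all that it offers.
- The arm moves only by the tool apply_moves, never from a script. Its argument "moves" is a list of rows, each a list of 2 entries, a list of its own where there are three numbers: the shift along the tool's x, y, z in m, then the turn about the tool's z in degrees. A call has 1 to 5 rows; each row shifts and turns the commanded pose from where the row before left it, along the tool's axes as they then stand; what a row does not reach is not made up. A row lasts 1/12 s, in which the tool goes at most 41.7 mm and 7.16 degrees, less where a joint would pass 70% of its speed; a pose out of reach is approached as far as the arm can. A call is refused whole if a number of a shift passes 0.0417 or a number of a turn 7.16, either way. A call with a gripper value outside its range is refused whole. "hand" is the finger opening in m, from 0 to 0.087, set as the call begins (left out, the last holds). The fingers move at their own pace and stop on an object; the grip force is fixed at half the most. Time passes only in rows, so rows that do not move let the fingers close. It gives the time, the measured TCP pose, the force, the opening and the grip force at its end, in the units of the state.
- r.sense(): the state, without advancing time (a new reading comes with each control period).
- imaging.capture(name): name is "scene" or "top"; returns a dict with "frame" (480x640x3 uint8, blue, green, red), "intrinsics" (3x3 intrinsics, pixels), "dist" ([k1, k2, p1, p2, k3] as OpenCV has them; the pictures are not rectified), "eye" and "orientation" of the camera in the world. Camera axes: x right, y down, z forward; pixel columns grow to the right and rows downward; lengths in m; the calibration is good to about 2 mm. A picture is of the moment at which its call begins. There is no depth.
- r.finish_job(): hands the job in; it is judged then, once.
Trained networks look in a picture, given as the dict that the camera call returned (one of the last four; its "shot" number tells which), for a name from the list of things; names that differ only in an ending like _2 or _b are one class to them, and where a whole thing is asked for, a point or a joint stands for the part that bears it (a point fixed in the world has none). Each returns a list of dicts, best first, with "confidence" (0 to 1); they miss things now and then, are a little off and sometimes report something else, mostly with a low value. They report only what shows in the picture. A call takes as long as a camera call. They do not tell look-alikes from the thing itself.
- models.cut_out(picture, target): "region" (480x640 bool, what is visible of it) and "extent" ([left, top, width, height] as shares, 0 to 1, of the picture: columns of its width, rows of its height, round what is visible of it).
- models.place_of(picture, target): "at" ([column, row] as shares, 0 to 1, of the picture: columns of its width, rows of its height: a listed point, or the origin of a listed thing).
The state is a dict: "time_s": time; "joints": joint angles; "joint_velocities": joint speeds; "effort": joint torques, N m; "tcp_pos": TCP position; "ee_rot": TCP orientation; "wrist_force": force on the tool from outside, world axes, zero at the start; "moment": the same for the moment, N m; "gripper_width": opening from 0.0 (shut) to 1.0 (fully open); "gripper_force": force on a finger pad.
Only numpy, scipy, OpenCV 4.12 (cv2) and the standard library are available. Lean on these libraries where they do the work, as an engineer would, in place of code of your own. Each camera call takes 0.05 s, during which the arm holds its last target. There are 200 camera calls.

### The job

Put the four bamboo lids back on the four open white canisters, each lid on the canister whose shape and size it fits. Close the two tall canisters at the back first and only then the two short ones in front, so that you never reach across a finished one. Set every lid down without dropping it, flat and fully home with its plug inside the mouth, the cornered ones lined up with their canister; leave the canisters standing where they are and do not knock the oil bottle or the pepper mill.

Things in the scene. Friction and masses are not known exactly. Their poses are not given: they have to be found in the camera images.
- tall_round: Tall round open white ceramic canister, outside diameter 110 mm, 150 mm high, wall 5 mm (mouth 100 mm across). Origin: centre of its underside, on the 16 mm thick board (z about 0.016); z axis up. In the back row (farther from the robot), left or right. Loose, about 0.85 kg.
- tall_square: Tall square open white ceramic canister, 92 x 92 mm outside, 150 mm high, wall 5 mm (mouth 82 x 82 mm), sides along its x and y axes. Origin: centre of its underside, on the 16 mm thick board (z about 0.016); z axis up. In the back row, left or right. Loose, about 0.85 kg.
- short_round: Short round open white ceramic canister, outside diameter 76 mm, 100 mm high, wall 5 mm (mouth 66 mm across). Origin: centre of its underside, on the 16 mm thick board (z about 0.016); z axis up. In the front row (nearer the robot), left or right. Loose, about 0.45 kg.
- short_oblong: Short oblong open white ceramic canister, outside 72 mm along its x by 116 mm along its y axis, 90 mm high, wall 5 mm (mouth 62 x 106 mm). Origin: centre of its underside, on the 16 mm thick board (z about 0.016); z axis up. In the front row, left or right. Loose, about 0.55 kg.
- lid_large_round: Large round lid of the tall round canister: plate diameter 122 mm, plug diameter 84 mm (78 mm at its lower edge), grip a round knob of 26 mm diameter on the axis. Grip up on the table. Origin: centre of the plug's underside, z up; plug 0-8 mm, bamboo plate 8-20 mm, grip 20-56 mm. About 0.15 kg. Home (plate on rim), its origin is 142 mm above the canister's origin.
- lid_square: Square lid of the tall square canister: plate 106 x 106 mm, plug 65 x 65 mm, grip an upright bar 16 mm thick (along x) and 50 mm long (along y), centred. Grip up on the table. Origin: centre of the plug's underside, z up; plug 0-8 mm, bamboo plate 8-20 mm, grip 20-56 mm. About 0.15 kg. Fits in any of the four quarter turns. Home, its origin is 142 mm above the canister's origin.
- lid_small_round: Small round lid of the short round canister: plate diameter 88 mm, plug diameter 49 mm (43 mm at its lower edge), grip a round knob of 26 mm diameter on the axis. Grip up on the table. Origin: centre of the plug's underside, z up; plug 0-8 mm, bamboo plate 8-20 mm, grip 20-56 mm. About 0.09 kg. Home, its origin is 92 mm above the canister's origin.
- lid_oblong: Oblong lid of the short oblong canister: plate 86 mm (x) by 130 mm (y), plug 45 x 89 mm, grip an upright bar 16 mm thick (along x) and 60 mm long (along y), centred. Grip up on the table. Origin: centre of the plug's underside, z up; plug 0-8 mm, bamboo plate 8-20 mm, grip 20-56 mm. About 0.13 kg. Fits either way round (half turn). Home, its origin is 82 mm above the canister's origin.
- oil_bottle: Bystander: green glass oil bottle with black cap, 60 mm diameter, 220 mm high, loose, standing on the table at the far right of the lids. Origin at the centre of its underside.
- pepper_mill: Bystander: dark wooden pepper mill, 56 mm diameter, 166 mm high, loose, standing on the table at the far left of the lids. Origin at the centre of its underside.
Things that resemble listed ones, but are neither listed nor needed, are in the scene too. What is shaped like the lid_square but orange is not meant.

How it is judged:
By the outcome, as a careful person would: the job done as asked, in the order asked, and still so for the second after the job is handed in, with the robot touching nothing.
It also fails if it takes over 112 s, if anything falls off the work surface, if the arm or the gripper's body presses on something with over 40 N, if the wrist force passes 120 N, or if a joint passes its speed limit or range.

## Working session

There is one attempt and no reset: what is moved stays moved. The work goes in short steps, Python scripts to look and compute and a tool call to move; the robot and the scene stay as the last step left them, time stands still between calls to the robot, and variables do not carry over. Pictures are saved under pics/ and viewed, at most 14 in all, crops included, and the job is handed in when it is done.

Besides the shell and the picture viewer there is one more tool, called by a JSON object that holds its "method" and its "body". apply_moves: Moves the arm, as the interface text tells. Its arguments: {"type":"object","properties":{"moves":{"type":"array"},"hand":{"type":"number"}},"required":["moves"]}

```bash
mkdir -p pics; python3 - <<'E'
from station import r, imaging, models
import cv2,json
s=r.sense(); print(s)
for n in("scene","top"):
    p=imaging.capture(n); cv2.imwrite(f"pics/{n}0.png",p["frame"])
    print(n,p["intrinsics"],p["dist"],p["eye"],p["orientation"])
    for t in ["tall_round","tall_square","short_round","short_oblong","lid_large_round","lid_square","lid_small_round","lid_oblong","oil_bottle","pepper_mill"]:
        print(t,[(round(d["confidence"],2),round(d["at"][0]*640,1),round(d["at"][1]*480,1)) for d in models.place_of(p,t)])
E
```

```text
{'time_s': 0.0, 'joints': array([ 8.92461755e+01,  2.20913880e+01,  3.80897170e-01, -2.83977173e-02,
       -6.84100205e+01, -1.48178690e+01]), 'joint_velocities': array([ 0.00434528, -0.0988016 ,  0.04894496, -0.00791926, -0.00515159,
       -0.08531407]), 'effort': array([-7.63357602e-04, -3.90672612e+01,  1.87412632e+01,  4.22005981e+00,
        1.09784745e-02, -1.88041163e-04]), 'tcp_pos': array([0.16758683, 0.60150333, 0.22146215]), 'ee_rot': array([[ 9.63246226e-01, -2.68619563e-01, -4.88491947e-04],
       [-2.68619991e-01, -9.63243948e-01, -2.09703119e-03],
       [ 9.27666916e-05,  2.15117609e-03, -9.99997682e-01]]), 'wrist_force': array([-0.23234788,  0.27565277,  0.3017798 ]), 'moment': array([ 0.01388481, -0.04406417, -0.00143489]), 'gripper_force': 0.0, 'gripper_width': 1.0034813097486945}
scene [[514.98062699   0.         322.56239915]
 [  0.         514.98062699 241.03829659]
 [  0.           0.           1.        ]] [-0.00813493  0.          0.          0.          0.        ] [ 1.14067783 -0.46444504  0.69274264] [[ 0.58815216  0.51359597 -0.62473692]
 [ 0.80873308 
[... 658 characters left out ...]
 [  0.           0.           1.        ]] [-0.05030494  0.          0.          0.          0.        ] [0.33580724 0.00557882 1.02783057] [[-0.00787743 -0.98874364  0.14941208]
 [-0.99983533  0.01023071  0.01498823]
 [-0.01634811 -0.14926941 -0.98866141]]
tall_round [(0.57, 265.3, 165.4)]
tall_square [(0.68, 357.3, 152.6)]
short_round [(0.88, 259.8, 239.1)]
short_oblong [(0.55, 368.0, 229.6)]
lid_large_round [(0.67, 490.9, 280.2)]
lid_square [(0.95, 174.5, 365.9), (0.65, 129.6, 194.7), (0.23, 490.0, 280.5)]
lid_small_round [(0.67, 149.3, 281.2), (0.49, 130.7, 196.7), (0.17, 263.4, 165.3)]
lid_oblong [(0.59, 505.4, 200.9)]
oil_bottle [(0.89, 460.4, 120.7)]
pepper_mill [(0.61, 180.4, 121.1)]
```

View pics/scene0.png

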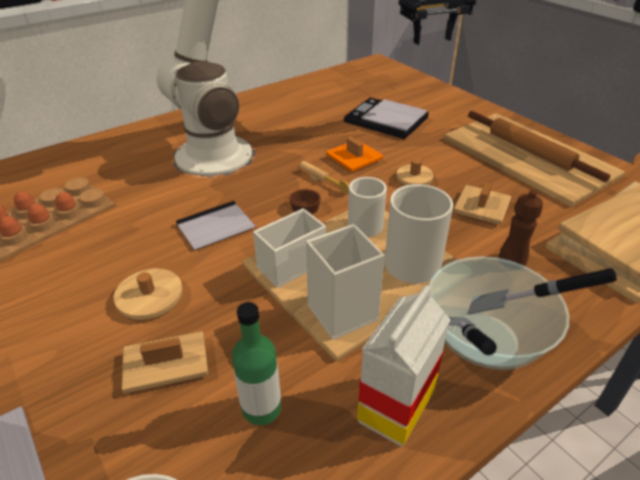

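View pics/top0.png

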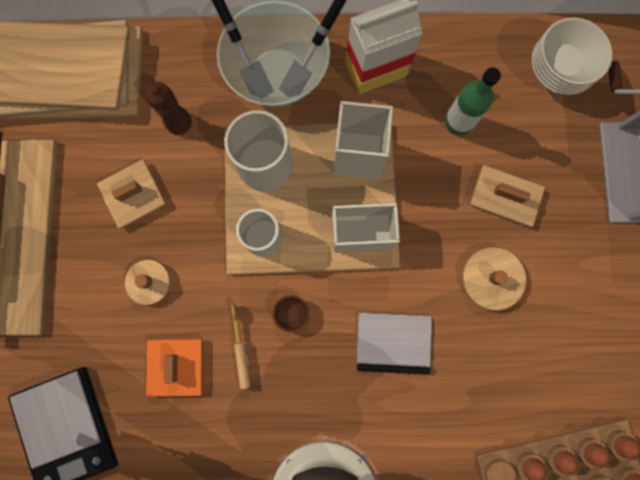

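The top view shows the tall round canister at (257,150), tall square (363,138), short round (258,230) and short oblong (366,225). The bamboo lids are: square (131,193), small round (147,282), large round (494,280) and oblong (508,195). Look-alikes:
- **lid_square:** the orange lid at (174,367) is rejected by colour, so I take the bamboo one at (131,193).
- **Canisters:** the white bowls at (572,55) and the carton at (383,45).
- **Round lids:** the dark cup at (291,312).

Next I fit the known geometry to the masks.

```bash
cat > h.py <<'E'
import numpy as np, cv2
from scipy.optimize import minimize
def circ(d,z): a=np.linspace(0,2*np.pi,48,endpoint=False); return np.c_[d/2*np.cos(a),d/2*np.sin(a),0*a+z]
def rect(x,y,z): return np.array([[sx*x/2,sy*y/2,z] for sx in(-1,1) for sy in(-1,1)])
def pr(f,*a): # prism: (shape, dims..., z0, z1)
    *d,z0,z1=a; return np.r_[f(*d,z0),f(*d,z1)]
G={"tall_round":[pr(circ,.11,0,.15)],"tall_square":[pr(rect,.092,.092,0,.15)],"short_round":[pr(circ,.076,0,.1)],
"short_oblong":[pr(rect,.072,.116,0,.09)],
"lid_large_round":[pr(circ,.122,.008,.02),pr(circ,.026,.02,.056)],"lid_small_round":[pr(circ,.088,.008,.02),pr(circ,.026,.02,.056)],
"lid_square":[pr(rect,.106,.106,.008,.02),pr(rect,.016,.05,.02,.056)],"lid_oblong":[pr(rect,.086,.13,.008,.02),pr(rect,.016,.06,.02,.056)],
"oil_bottle":[pr(circ,.06,0,.15),pr(circ,.025,.15,.22)],"pepper_mill":[pr(circ,.056,0,.08),pr(circ,.045,.08,.166)]}
PX={"tall_round":(257,150),"tall_square":(363,138),"short_round":(258,232),"short_oblong":(366,225),"lid_large_round":(494,280),
"lid_square":(131,193),"lid_small_round":(147,282),"lid_oblong":(508,195),"oil_bottle":(470,105),"pepper_mill":(168,108)}
def proj(p,W):
    R=np.array(p["orientation"]).T; t=-R@np.array(p["eye"])
    return cv2.projectPoints(W.reshape(-1,1,3).astype(float),cv2.Rodrigues(R)[0],t,p["intrinsics"],np.array(p["dist"]))[0].reshape(-1,2)
def ray(p,px,z):
    u=cv2.undistortPoints(np.array([[px]],float),p["intrinsics"],np.array(p["dist"]))[0,0]
    d=np.array(p["orientation"])@np.r_[u,1]; e=np.array(p["eye"]); return (e+d*(z-e[2])/d[2])[:2]
S=4
def render(p,n,q,z):
    c,s=np.cos(q[2]),np.sin(q[2]); R=np.array([[c,-s,0],[s,c,0],[0,0,1]]); m=np.zeros((480*S,640*S),np.uint8)
    for g in G[n]:
        uv=proj(p,g@R.T+[q[0],q[1],z]); h=cv2.convexHull(((uv+.5)*S*16-8).astype(np.int32)); cv2.fillPoly(m,[h],255,shift=4)
    return cv2.resize(m,(640,480),interpolation=cv2.INTER_AREA)/255.
def fit(p,n,mask,q0,z):
    f=lambda v:np.abs(render(p,n,[v[0]/100,v[1]/100,v[2]/10],z)-mask).sum()
    fixed=any(k in n for k in("round","bottle","mill")); best=None
    for yaw in ([0] if fixed else np.radians([-60,-30,0,30,60,90])):
        o=minimize(f,[q0[0]*100,q0[1]*100,yaw*10],method="Nelder-Mead",options=dict(initial_simplex=np.array([[q0[0]*100+a,q0[1]*100+b,yaw*10+c] for a,b,c in[(0,0,0),(1,0,0),(0,1,0),(0,0,2)]]),xatol=.01,fatol=.3,maxiter=120))
        if best is None or o.fun<best.fun: best=o
    v=best.x; return np.array([v[0]/100,v[1]/100,v[2]/10]),best.fun/mask.sum()
E
cat > m.py <<'E'
from station import r, imaging, models
from h import *
import json
p=imaging.capture("top"); q=imaging.capture("scene"); ov=p["frame"].copy(); ov2=q["frame"].copy(); out={}
for n in G:
    z=0.016 if n.startswith(("tall","short")) else 0.
    zc=0.1 if z else .02
    for nm,pic,o in(("top",p,ov),("scene",q,ov2)):
        if nm=="top": px=PX[n]
        elif n in out: px=proj(q,np.array([[*out[n][:2],zc]]))[0]
        else: px=proj(q,np.array([[*ray(p,PX[n],zc),zc]]))[0]
        best=None
        for t in ([n] if n.startswith("oil") or n.startswith("pep") else [k for k in G if k.startswith("lid")==n.startswith("lid") and "_" in k and not k.startswith(("oil","pep"))]):
            for d in models.cut_out(pic,t):
                ys,xs=np.nonzero(d["region"]); e=np.hypot(xs.mean()-px[0],ys.mean()-px[1])
                sc=d["confidence"]+(.5 if t==n else 0)
                if e<22 and (best is None or sc>best[0]): best=(sc,d["region"],t)
            if best and best[2]==n: break
        if not best: print(n,nm,"no mask"); continue
        x,err=fit(pic,n,best[1].astype(float),out[n][:2] if n in out else ray(p,px,zc),z)
        if nm=="top": out[n]=list(x)
        print(n,nm,best[2],x[:2].round(4),np.degrees(x[2]).round(1),"err",round(err,3))
        c=cv2.findContours((render(pic,n,x,z)>.5).astype(np.uint8),cv2.RETR_LIST,cv2.CHAIN_APPROX_NONE)[0]; cv2.drawContours(o,c,-1,(0,0,255),1)
        
json.dump(out,open("pose.json","w")); cv2.imwrite("pics/ov.png",ov[60:330,80:560].repeat(1,0)); cv2.imwrite("pics/ov2.png",ov2)
cr=p["frame"][140:330,80:230]; cv2.imwrite("pics/close.png",cv2.resize(cr,None,fx=3,fy=3))
cv2.imwrite("pics/ov.png",cv2.resize(ov[60:330,80:560],(800,450)))
E
time python3 m.py
```

```text
tall_round top tall_round [0.6355 0.1125] 15.0 err 0.029
tall_round scene tall_round [0.6393 0.1112] 10.6 err 0.025
tall_square top tall_square [ 0.6549 -0.0744] -6.8 err 0.03
tall_square scene tall_square [ 0.6583 -0.0752] -7.2 err 0.019
short_round top short_round [0.4887 0.1151] 5.9 err 0.032
short_round scene short_round [0.4906 0.1163] 3.9 err 0.103
short_oblong top short_oblong [ 0.4984 -0.0788] 1.5 err 0.057
short_oblong scene tall_square [ 0.4997 -0.0786] 4.2 err 0.187
lid_large_round top lid_large_round [ 0.4033 -0.3349] 10.7 err 0.02
lid_large_round scene lid_large_round [ 0.4039 -0.333 ] 1.9 err 0.038
lid_small_round top lid_small_round [0.4028 0.3435] 9.2 err 0.054
lid_small_round scene lid_small_round [0.4054 0.3435] 19.6 err 0.129
lid_square top lid_square [0.5807 0.3837] -62.1 err 0.032
lid_square scene lid_square [0.5839 0.3826] 27.7 err 0.049
lid_oblong top lid_oblong [ 0.5675 -0.3702] -21.2 err 0.041
lid_oblong scene lid_oblong [ 0.5678 -0.3693] -21.6 err 0.035
oil_bottle top oil_bottle [ 0.7281 -0.2857] 3.9 err 0.117
oil_bottle scene no mask
pepper_mill top pepper_mill [0.7246 0.2866] 33.5 err 0.223
pepper_mill scene no mask
real	0m28.810s
user	0m41.110s
sys	0m16.563s
```

View pics/ov.png

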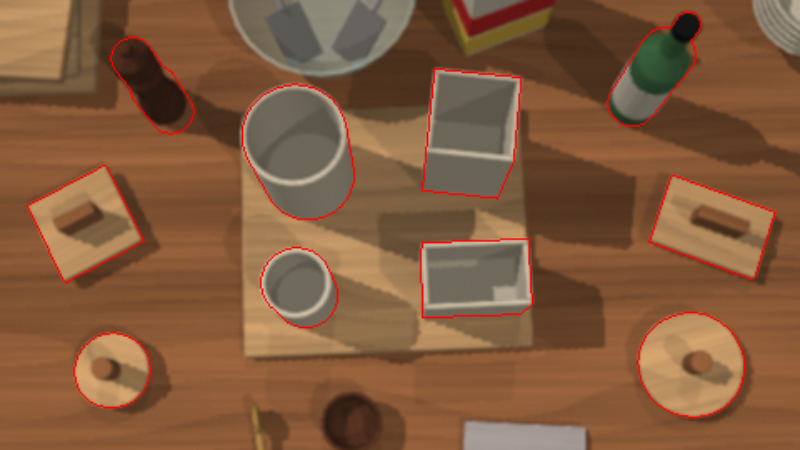

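View pics/close.png

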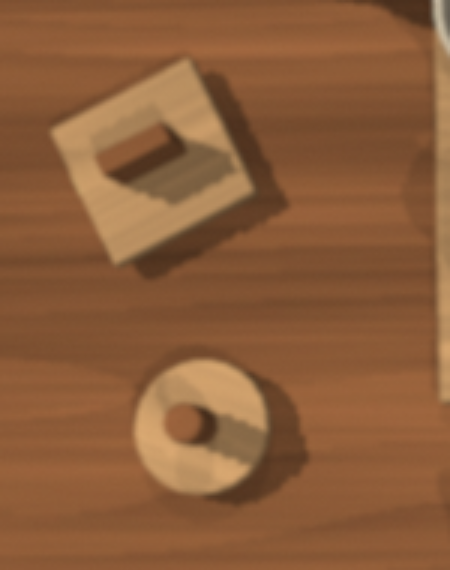

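The overlay outlines match all the objects, so both overlay and poses are good. The crop confirms the bamboo square lid at top-view (131,193), bar along −62°, and the small round lid at (147,282). I'll take the mean of the two cameras for the poses. Next is a short helper that works out moves.

```bash
cat > go.py <<'E'
# usage: go.py step x y z yaw [x y z yaw ...]  rows to reach world waypoints; yaw = heading of the tool's x axis
import sys, numpy as np
from station import r
s=r.sense(); p=np.array(s["tcp_pos"]); R=np.array(s["ee_rot"]); th=np.degrees(np.arctan2(R[1,0],R[0,0]))
print("now",p.round(4),round(th,1),"J",np.round(s["joints"],0),"t",s["time_s"],"w",s["gripper_width"],"gf",s["gripper_force"],"F",np.round(s["wrist_force"],1))
a=list(map(float,sys.argv[1:])); step=a.pop(0)
for k in range(0,len(a),4):
    t=np.array(a[k:k+3]); yw=a[k+3]; n=int(np.ceil(max(np.linalg.norm(t-p)/step,abs(yw-th)/7,1))); rows=[]
    for i in range(n,0,-1):
        d=(t-p)/i; c,sn=np.cos(np.radians(th)),np.sin(np.radians(th))
        X=np.array([c,sn,0]);Y=np.array([sn,-c,0]); v=np.round([d@X,d@Y,-d[2]],3); w=round(-(yw-th)/i,1)
        rows.append([[float(x) for x in v],w]); p=p+v[0]*X+v[1]*Y-[0,0,v[2]]; th-=w
    print("->",t,yw)
    for i in range(0,n,5): print(str(rows[i:i+5]).replace(" ",""))
E
python3 go.py .04 .582 .383 .14 -62.2 .582 .383 .026 -62.2
```

```text
now [0.1678 0.602  0.2226] -15.6 J [ 89.  22.   0.   0. -68. -15.] t 3.4 w 1.0002041804819937 gf 0.0 F [-0.3 -0.2 -0.2]
-> [0.582 0.383 0.14 ] -62.2
[[[0.038,0.008,0.007],np.float64(3.9)],[[0.039,0.006,0.007],np.float64(3.9)],[[0.039,0.003,0.007],np.float64(3.9)],[[0.039,0.0,0.007],np.float64(3.9)],[[0.039,-0.002,0.007],np.float64(3.9)]]
[[[0.039,-0.005,0.007],np.float64(3.9)],[[0.038,-0.007,0.007],np.float64(3.9)],[[0.038,-0.01,0.007],np.float64(3.9)],[[0.037,-0.013,0.007],np.float64(3.9)],[[0.036,-0.015,0.007],np.float64(3.8)]]
[[[0.035,-0.017,0.006],np.float64(3.9)],[[0.033,-0.02,0.007],np.float64(3.8)]]
-> [0.582 0.383 0.026] -62.2
[[[0.0,-0.0,0.038],np.float64(0.0)],[[0.0,-0.0,0.038],np.float64(0.0)],[[0.0,-0.0,0.038],np.float64(0.0)]]
```

{"method": "apply_moves", "body": {"moves": [[[0.038,0.008,0.007],3.9],[[0.039,0.006,0.007],3.9],[[0.039,0.003,0.007],3.9],[[0.039,0.0,0.007],3.9],[[0.039,-0.002,0.007],3.9]], "hand": 0.087}}

```text
time_s: 3.82
tcp_pos: [0.342, 0.5101, 0.1875]
ee_rot: [[0.817, -0.577, 0.0], [-0.577, -0.817, 0.0], [-0.0, -0.001, -1.0]]
wrist_force: [0.0, 0.4, 1.0]
gripper_width: 0.994
gripper_force: 0.0
```

{"method": "apply_moves", "body": {"moves": [[[0.039,-0.005,0.007],3.9],[[0.038,-0.007,0.007],3.9],[[0.038,-0.01,0.007],3.9],[[0.037,-0.013,0.007],3.9],[[0.036,-0.015,0.007],3.8]]}}

```text
time_s: 4.23
tcp_pos: [0.5149, 0.4181, 0.1524]
ee_rot: [[0.578, -0.816, 0.0], [-0.816, -0.578, 0.0], [0.0, -0.0, -1.0]]
wrist_force: [1.0, 1.3, 0.8]
gripper_width: 1.002
gripper_force: 0.0
```

{"method": "apply_moves", "body": {"moves": [[[0.035,-0.017,0.006],3.9],[[0.033,-0.02,0.007],3.8],[[0,0,0],0],[[0,0,0],0]]}}

```text
time_s: 4.57
tcp_pos: [0.5832, 0.381, 0.138]
ee_rot: [[0.464, -0.886, -0.002], [-0.886, -0.464, -0.001], [0.001, 0.002, -1.0]]
wrist_force: [0.3, 0.3, -0.3]
gripper_width: 0.998
gripper_force: 0.0
```

```bash
sed -i 's/w=round(/w=round(float(/; s/yw-th)\/i,1)/yw-th)\/i),1)/' go.py; python3 go.py .03 .582 .383 .026 -62.2
```

```text
now [0.5832 0.381  0.138 ] -62.4 J [ 46.  32.   5.  -0. -63. -19.] t 4.5667 w 0.9983850000290296 gf 0.0 F [ 0.3  0.3 -0.3]
-> [0.582 0.383 0.026] -62.2
[[[-0.001,0.0,0.028],-0.0],[[-0.0,0.0,0.028],-0.1],[[-0.001,0.0,0.028],-0.0],[[-0.0,0.0,0.028],-0.1]]
```

{"method": "apply_moves", "body": {"moves": [[[-0.001,0,0.028],0],[[-0.001,0,0.028],0],[[0,0,0.028],-0.1],[[0,0,0.028],-0.1],[[0,0,0],0]]}}

```text
time_s: 4.98
tcp_pos: [0.5778, 0.3842, 0.0226]
ee_rot: [[0.471, -0.882, -0.006], [-0.882, -0.471, -0.004], [0.001, 0.007, -1.0]]
wrist_force: [0.5, 0.5, 0.1]
gripper_width: 0.994
gripper_force: 0.0
```

{"method": "apply_moves", "body": {"moves": [[[0,0,0],0],[[0,0,0],0],[[0,0,0],0],[[0,0,0],0],[[0,0,0],0]], "hand": 0.0}}

```text
time_s: 5.4
tcp_pos: [0.5813, 0.3853, 0.0292]
ee_rot: [[0.47, -0.883, 0.002], [-0.883, -0.47, 0.002], [-0.001, -0.002, -1.0]]
wrist_force: [0.6, 0.1, 0.9]
gripper_width: 0.704
gripper_force: 0.0
```

{"method": "apply_moves", "body": {"moves": [[[0,0,0],0],[[0,0,0],0]]}}

```text
time_s: 5.57
tcp_pos: [0.581, 0.3848, 0.0281]
ee_rot: [[0.47, -0.883, 0.0], [-0.883, -0.47, 0.001], [-0.0, -0.001, -1.0]]
wrist_force: [-0.2, -0.2, 0.5]
gripper_width: 0.558
gripper_force: 0.0
```

{"method": "apply_moves", "body": {"moves": [[[0,0,0],0],[[0,0,0],0],[[0,0,0],0],[[0,0,0],0],[[0,0,0],0]]}}

```text
time_s: 5.98
tcp_pos: [0.5807, 0.3846, 0.0274]
ee_rot: [[0.47, -0.883, -0.0], [-0.883, -0.47, -0.0], [0.0, 0.001, -1.0]]
wrist_force: [0.0, -0.3, -1.4]
gripper_width: 0.187
gripper_force: 30.0
```

{"method": "apply_moves", "body": {"moves": [[[0,0,0],0],[[0,0,0],0],[[0,0,0],0],[[0,0,0],0]]}}

```text
time_s: 6.32
tcp_pos: [0.5807, 0.3846, 0.0274]
ee_rot: [[0.47, -0.883, -0.0], [-0.883, -0.47, -0.0], [0.0, 0.0, -1.0]]
wrist_force: [0.4, -0.1, 0.0]
gripper_width: 0.182
gripper_force: 30.0
```

```bash
python3 go.py .03 .582 .383 .11 -62.2 .50 .20 .275 -80 .50 .02 .275 -97 .6565 -.075 .275 -97
```

```text
now [0.5807 0.3846 0.0274] -62.0 J [ 47.  39.  -1.  -0. -51. -19.] t 6.3167 w 0.18152254267201884 gf 29.99802466481924 F [ 0.4 -0.1  0. ]
-> [0.582 0.383 0.11 ] -62.2
[[[0.001,-0.0,-0.028],0.1],[[0.001,-0.0,-0.027],0.1],[[0.0,-0.0,-0.028],0.0]]
-> [0.5   0.2   0.275] -80.0
[[[0.014,0.018,-0.018],2.0],[[0.014,0.017,-0.018],2.0],[[0.015,0.016,-0.018],2.0],[[0.015,0.016,-0.018],2.0],[[0.016,0.015,-0.019],2.0]]
[[[0.017,0.015,-0.018],2.0],[[0.017,0.014,-0.019],1.9],[[0.018,0.014,-0.018],2.0],[[0.018,0.013,-0.019],1.9]]
-> [0.5   0.02  0.275] -97.0
[[[0.029,0.005,0.0],2.8],[[0.03,0.004,0.0],2.8],[[0.03,0.002,0.0],2.9],[[0.03,0.001,0.0],2.8],[[0.03,-0.0,0.0],2.9]]
[[[0.03,-0.002,0.0],2.8]]
-> [ 0.6565 -0.075   0.275 ] -97.0
[[[0.011,-0.024,0.0],0.0],[[0.011,-0.024,0.0],0.0],[[0.011,-0.024,0.0],0.0],[[0.011,-0.024,0.0],0.0],[[0.01,-0.024,0.0],0.0]]
[[[0.011,-0.024,0.0],0.0],[[0.01,-0.023,0.0],0.0]]
```

{"method": "apply_moves", "body": {"moves": [[[0.0,0,-0.015],0.1],[[0,0,-0.028],0.1],[[0,0,-0.028],0],[[0.014,0.018,-0.018],2.0],[[0.014,0.017,-0.018],2.0]]}}

```text
time_s: 6.73
tcp_pos: [0.5623, 0.3444, 0.1354]
ee_rot: [[0.403, -0.915, 0.001], [-0.915, -0.403, 0.001], [-0.001, -0.001, -1.0]]
wrist_force: [0.3, -0.8, -1.8]
gripper_width: 0.182
gripper_force: 30.0
```

{"method": "apply_moves", "body": {"moves": [[[0.015,0.016,-0.018],2.0],[[0.015,0.016,-0.018],2.0],[[0.016,0.015,-0.022],2.0],[[0.017,0.015,-0.022],2.0],[[0.017,0.014,-0.022],1.9]]}}

```text
time_s: 7.15
tcp_pos: [0.5169, 0.2417, 0.2371]
ee_rot: [[0.239, -0.971, -0.001], [-0.971, -0.239, -0.0], [0.0, 0.001, -1.0]]
wrist_force: [1.2, -0.4, -1.4]
gripper_width: 0.181
gripper_force: 30.0
```

{"method": "apply_moves", "body": {"moves": [[[0.018,0.014,-0.02],2.0],[[0.018,0.013,-0.02],1.9],[[0.029,0.005,0],2.8],[[0.03,0.004,0],2.8],[[0.03,0.002,0],2.9]]}}

```text
time_s: 7.57
tcp_pos: [0.4992, 0.1109, 0.2769]
ee_rot: [[0.025, -1.0, 0.001], [-1.0, -0.025, 0.001], [-0.001, -0.001, -1.0]]
wrist_force: [0.7, -0.8, -1.7]
gripper_width: 0.178
gripper_force: 30.0
```

{"method": "apply_moves", "body": {"moves": [[[0.03,0.001,0],2.8],[[0.03,0,0],2.9],[[0.03,-0.002,0],2.8],[[0,0,0],0],[[0,0,0],0]]}}

```text
time_s: 7.98
tcp_pos: [0.4984, 0.0206, 0.2764]
ee_rot: [[-0.124, -0.992, -0.0], [-0.992, 0.124, 0.0], [-0.0, 0.0, -1.0]]
wrist_force: [-0.3, 0.2, -2.4]
gripper_width: 0.181
gripper_force: 30.0
```

```bash
python3 go.py .03 .6565 -.073 .25 -97
```

```text
now [0.4984 0.0206 0.2764] -97.1 J [ 21.   8. -12.  -0. -71. -28.] t 7.9833 w 0.180612396839203 gf 29.99813585076481 F [-0.3  0.2 -2.4]
-> [ 0.6565 -0.073   0.25  ] -97.0
[[[0.01,-0.024,0.004],-0.0],[[0.011,-0.024,0.004],-0.0],[[0.01,-0.024,0.004],-0.0],[[0.011,-0.024,0.004],-0.0],[[0.01,-0.024,0.003],-0.0]]
[[[0.011,-0.024,0.004],-0.1],[[0.01,-0.024,0.003],-0.0]]
```

{"method": "apply_moves", "body": {"moves": [[[0.01,-0.024,0.004],0],[[0.011,-0.024,0.004],0],[[0.01,-0.024,0.004],0],[[0.011,-0.024,0.004],0],[[0.01,-0.024,0.003],0]]}}

```text
time_s: 8.4
tcp_pos: [0.6126, -0.0437, 0.2567]
ee_rot: [[-0.12, -0.993, -0.001], [-0.993, 0.12, 0.0], [-0.0, 0.001, -1.0]]
wrist_force: [-0.1, 0.7, -0.8]
gripper_width: 0.183
gripper_force: 30.0
```

{"method": "apply_moves", "body": {"moves": [[[0.011,-0.024,0.004],0],[[0.01,-0.024,0.003],0],[[0,0,0],0],[[0,0,0],0],[[0,0,0],0]]}}

```text
time_s: 8.82
tcp_pos: [0.6564, -0.07, 0.2499]
ee_rot: [[-0.12, -0.993, -0.001], [-0.993, 0.12, 0.0], [-0.0, 0.001, -1.0]]
wrist_force: [-0.2, 0.7, -1.3]
gripper_width: 0.184
gripper_force: 30.0
```

```bash
python3 go.py .015 .6565 -.073 .195 -97; cat > look.py <<'E'
import sys
from station import imaging
import cv2
n=sys.argv[1]; a,b,c,d=map(int,sys.argv[2:6]); f=[]
im=imaging.capture(sys.argv[6] if len(sys.argv)>6 else "scene")["frame"][b:d,a:c]; s=min(640/(c-a),500/(d-b)); cv2.imwrite(f"pics/{n}.png",cv2.resize(im,None,fx=s,fy=s,interpolation=cv2.INTER_CUBIC))
E
python3 look.py a1 240 80 480 350
```

```text
now [ 0.6564 -0.07    0.2499] -96.9 J [  8.  25.   9.  -0. -74. -15.] t 8.8167 w 0.18350459406510405 gf 29.998200852423906 F [-0.2  0.7 -1.3]
-> [ 0.6565 -0.073   0.195 ] -97.0
[[[0.001,-0.0,0.014],0.0],[[0.001,-0.0,0.014],0.0],[[0.0,-0.0,0.013],0.0],[[0.001,-0.0,0.014],0.1]]
```

View pics/a1.png

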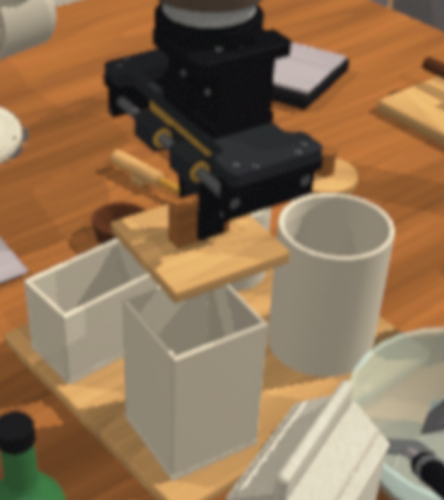

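The crop shows the lid hanging level above the square canister with sides parallel. Lid corners are at crop (112,222), (178,298) and (288,255). I'll check the lid's position against the projection, then descend.

```bash
python3 - <<'E'
from station import imaging
from h import *
q=imaging.capture("scene")
a=np.radians(-6.9);R=np.array([[np.cos(a),-np.sin(a),0],[np.sin(a),np.cos(a),0],[0,0,1]])
W=rect(.106,.106,.008)@R.T+[.6564,-.072,.2225]
print(((proj(q,W)-[240,80])*500/270).round(0))
E
```

```text
[[108. 233.]
 [217. 198.]
 [172. 305.]
 [288. 262.]]
```

{"method": "apply_moves", "body": {"moves": [[[0.001,0,0.014],0],[[0.001,0,0.014],0],[[0,0,0.013],0],[[0,0,0.01],0.1],[[0,0,0.0],0]]}}

```text
time_s: 9.33
tcp_pos: [0.6547, -0.0723, 0.1976]
ee_rot: [[-0.123, -0.992, -0.004], [-0.992, 0.123, 0.0], [0.0, 0.004, -1.0]]
wrist_force: [-0.7, -0.6, -2.1]
gripper_width: 0.188
gripper_force: 30.0
```

{"method": "apply_moves", "body": {"moves": [[[0,0,0.0],0],[[0,0,0],0],[[0,0,0],0]]}}

```text
time_s: 9.58
tcp_pos: [0.657, -0.0728, 0.201]
ee_rot: [[-0.123, -0.992, 0.002], [-0.992, 0.123, -0.0], [-0.0, -0.002, -1.0]]
wrist_force: [-0.0, 0.4, -1.8]
gripper_width: 0.183
gripper_force: 30.0
```

```bash
cat > chk.py <<'E'
import sys
from station import imaging, models
from h import *
# fit the held lid (at known height) and the canister in the views
n,x,y,z,yaw,can=sys.argv[1],*map(float,sys.argv[2:6]),sys.argv[6]
for nm in("scene","top"):
    p=imaging.capture(nm)
    for t,q,zz in((n,[x,y],z),(can,[x,y],.016)):
        c=proj(p,np.array([[x,y,zz+(.014 if t==n else .07)]]))[0]
        for d in models.cut_out(p,t)[:3]:
            ys,xs=np.nonzero(d["region"])
            if np.hypot(xs.mean()-c[0],ys.mean()-c[1])<30:
                v,e=fit(p,t,d["region"].astype(float),q,zz); print(nm,t,v[:2].round(4),np.degrees(v[2]).round(1),"err",round(e,3)); break
E
python3 chk.py lid_square .657 -.0745 .1736 -7 tall_square;python3 look.py a2 240 130 480 350
```

```text
scene lid_square [ 0.658  -0.0733] -8.0 err 0.274
scene tall_square [ 0.659  -0.0764] -8.4 err 0.389
top lid_square [ 0.6566 -0.0746] -7.8 err 3.301
top tall_square [ 0.5605 -0.0555] -9.6 err 2.932
```

View pics/a2.png

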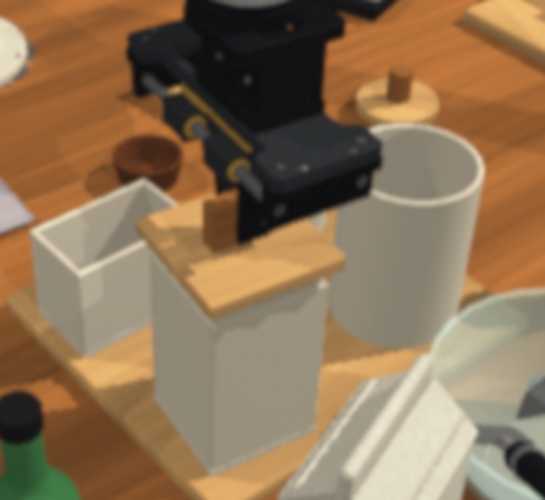

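The lid at crop (240,250) sits centred over the square canister with an even overhang. Lowering the last 16 mm slowly.

{"method": "apply_moves", "body": {"moves": [[[0,0,0.004],0],[[0,0,0.004],0],[[0,0,0.003],0],[[0,0,0.002],0],[[0,0,0],0]]}}

```text
time_s: 10.35
tcp_pos: [0.6562, -0.073, 0.1859]
ee_rot: [[-0.123, -0.992, -0.001], [-0.992, 0.123, -0.0], [0.0, 0.001, -1.0]]
wrist_force: [-0.3, -0.7, -2.1]
gripper_width: 0.182
gripper_force: 30.0
```

{"method": "apply_moves", "body": {"moves": [[[0,0,0.001],0],[[0,0,0],0],[[0,0,0],0]]}}

```text
time_s: 10.6
tcp_pos: [0.6564, -0.073, 0.1855]
ee_rot: [[-0.123, -0.992, -0.0], [-0.992, 0.123, 0.0], [-0.0, 0.0, -1.0]]
wrist_force: [-0.3, 0.9, -2.2]
gripper_width: 0.184
gripper_force: 30.0
```

{"method": "apply_moves", "body": {"moves": [[[0,0,0.001],0],[[0,0,0],0],[[0,0,0],0]]}}

```text
time_s: 10.85
tcp_pos: [0.6566, -0.073, 0.1854]
ee_rot: [[-0.123, -0.992, 0.001], [-0.992, 0.123, -0.0], [0.0, -0.001, -1.0]]
wrist_force: [-1.3, -0.1, 3.2]
gripper_width: 0.182
gripper_force: 30.0
```

{"method": "apply_moves", "body": {"moves": [[[0,0,0.001],0],[[0,0,0],0],[[0,0,0],0]]}}

```text
time_s: 11.1
tcp_pos: [0.6566, -0.073, 0.1854]
ee_rot: [[-0.123, -0.992, 0.002], [-0.992, 0.123, -0.0], [0.0, -0.002, -1.0]]
wrist_force: [-1.7, 0.7, 5.9]
gripper_width: 0.177
gripper_force: 30.0
```

{"method": "apply_moves", "body": {"moves": [[[0,0,0],0],[[0,0,0],0],[[0,0,0],0],[[0,0,0],0],[[0,0,0],0]], "hand": 0.05}}

```text
time_s: 11.52
tcp_pos: [0.6564, -0.073, 0.1831]
ee_rot: [[-0.123, -0.992, -0.001], [-0.992, 0.123, -0.0], [0.0, 0.001, -1.0]]
wrist_force: [0.7, -0.3, -0.1]
gripper_width: 0.475
gripper_force: 0.0
```

{"method": "apply_moves", "body": {"moves": [[[0,0,-0.01],0],[[0,0,-0.02],0],[[0,0,-0.03],0],[[0,0,-0.03],0],[[0,0,0],0]]}}

```text
time_s: 11.93
tcp_pos: [0.6596, -0.0737, 0.2823]
ee_rot: [[-0.122, -0.992, 0.014], [-0.992, 0.122, -0.002], [-0.0, -0.014, -1.0]]
wrist_force: [0.3, -0.3, 1.8]
gripper_width: 0.576
gripper_force: 0.0
```

```bash
python3 go.py .04 .50 -.20 .25 -115 .4036 -.334 .12 -125 ;python3 look.py a3 240 130 480 350
```

```text
now [ 0.6596 -0.0737  0.2823] -97.0 J [  8.  24.  11.   0. -77. -15.] t 11.9333 w 0.5761148422894736 gf 0.0 F [ 0.3 -0.3  1.8]
-> [ 0.5  -0.2   0.25] -115.0
[[[0.024,0.024,0.005],3.0],[[0.025,0.022,0.005],3.0],[[0.027,0.021,0.006],3.0],[[0.028,0.02,0.005],3.0],[[0.028,0.018,0.006],3.0]]
[[[0.03,0.017,0.005],3.0]]
-> [ 0.4036 -0.334   0.12  ] -125.0
[[[0.027,0.005,0.022],1.7],[[0.027,0.004,0.022],1.7],[[0.027,0.004,0.022],1.6],[[0.027,0.003,0.021],1.7],[[0.028,0.002,0.022],1.6]]
[[[0.028,0.001,0.021],1.7]]
```

View pics/a3.png

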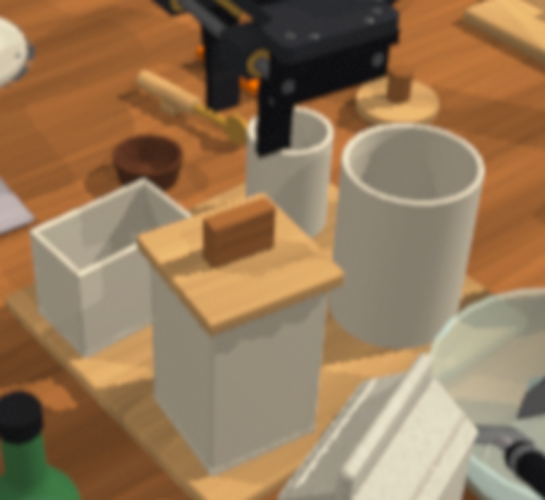

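The square lid is flat and lined up on its canister, crop (240,265). Next is the large round lid.

{"method": "apply_moves", "body": {"moves": [[[0.024,0.024,0.005],3.0],[[0.025,0.022,0.005],3.0],[[0.027,0.021,0.006],3.0],[[0.028,0.02,0.005],3.0],[[0.028,0.018,0.006],3.0]]}}

```text
time_s: 12.4
tcp_pos: [0.5222, -0.1789, 0.2461]
ee_rot: [[-0.378, -0.926, -0.001], [-0.926, 0.378, 0.0], [0.0, 0.001, -1.0]]
wrist_force: [-0.0, 0.3, -0.0]
gripper_width: 0.575
gripper_force: 0.0
```

{"method": "apply_moves", "body": {"moves": [[[0.03,0.017,0.005],3.0],[[0.027,0.005,0.022],1.7],[[0.027,0.004,0.022],1.7],[[0.027,0.004,0.022],1.6],[[0.027,0.003,0.021],1.7]]}}

```text
time_s: 12.82
tcp_pos: [0.4313, -0.2886, 0.1537]
ee_rot: [[-0.528, -0.849, 0.0], [-0.849, 0.528, 0.0], [-0.0, 0.0, -1.0]]
wrist_force: [0.6, -0.0, -0.1]
gripper_width: 0.574
gripper_force: 0.0
```

{"method": "apply_moves", "body": {"moves": [[[0.028,0.002,0.022],1.6],[[0.028,0.001,0.021],1.7],[[0,0,0],0],[[0,0,0],0],[[0,0,0],0]]}}

```text
time_s: 13.23
tcp_pos: [0.4004, -0.3337, 0.1118]
ee_rot: [[-0.575, -0.818, 0.0], [-0.818, 0.575, -0.001], [0.0, -0.001, -1.0]]
wrist_force: [-0.3, 0.4, 0.4]
gripper_width: 0.576
gripper_force: 0.0
```

```bash
python3 go.py .024 .4036 -.334 .027 -125
```

```text
now [ 0.4004 -0.3337  0.1118] -125.1 J [-22.  18. -23.   0. -49. -13.] t 13.2333 w 0.5758931140539597 gf 0.0 F [-0.3  0.4  0.4]
-> [ 0.4036 -0.334   0.027 ] -125.0
[[[-0.0,-0.001,0.021],-0.0],[[-0.001,-0.001,0.021],-0.0],[[-0.0,-0.0,0.021],-0.0],[[-0.001,-0.001,0.022],-0.1]]
```

{"method": "apply_moves", "body": {"moves": [[[0,-0.001,0.021],0],[[-0.001,-0.001,0.021],0],[[0,0,0.021],0],[[-0.001,-0.001,0.02],0],[[0,0,0],0]]}}

```text
time_s: 13.65
tcp_pos: [0.4029, -0.3319, 0.0263]
ee_rot: [[-0.574, -0.819, -0.004], [-0.819, 0.574, 0.002], [0.001, 0.005, -1.0]]
wrist_force: [-1.6, 0.9, 0.3]
gripper_width: 0.577
gripper_force: 0.0
```

{"method": "apply_moves", "body": {"moves": [[[0,0,0],0],[[0,0,0],0],[[0,0,0],0]]}}

```text
time_s: 13.9
tcp_pos: [0.4052, -0.3338, 0.0303]
ee_rot: [[-0.574, -0.819, 0.003], [-0.819, 0.574, -0.002], [-0.001, -0.004, -1.0]]
wrist_force: [-0.7, -0.2, -0.5]
gripper_width: 0.576
gripper_force: 0.0
```

{"method": "apply_moves", "body": {"moves": [[[0,0,0],0],[[0,0,0],0],[[0,0,0],0],[[0,0,0],0],[[0,0,0],0]], "hand": 0.0}}

```text
time_s: 14.32
tcp_pos: [0.404, -0.3338, 0.0289]
ee_rot: [[-0.575, -0.818, 0.001], [-0.818, 0.575, -0.001], [-0.0, -0.001, -1.0]]
wrist_force: [0.6, -0.5, 1.9]
gripper_width: 0.294
gripper_force: 30.0
```

{"method": "apply_moves", "body": {"moves": [[[0,0,0],0],[[0,0,0],0],[[0,0,0],0],[[0,0,0],0]]}}

```text
time_s: 14.65
tcp_pos: [0.4039, -0.3338, 0.0289]
ee_rot: [[-0.574, -0.819, 0.001], [-0.819, 0.574, -0.0], [0.0, -0.001, -1.0]]
wrist_force: [0.0, -0.3, 2.3]
gripper_width: 0.292
gripper_force: 30.0
```

```bash
python3 go.py .03 .4036 -.334 .10 -125 .40 -.20 .27 -115 .42 .08 .27 -95 .637 .112 .25 -85
```

```text
now [ 0.4039 -0.3338  0.0289] -125.1 J [-22.  25. -27.   0. -37. -13.] t 14.65 w 0.2921647797393682 gf 29.999550911597908 F [ 0.  -0.3  2.3]
-> [ 0.4036 -0.334   0.1   ] -125.0
[[[0.0,0.0,-0.024],-0.0],[[0.0,0.0,-0.024],-0.0],[[0.0,0.0,-0.023],-0.1]]
-> [ 0.4  -0.2   0.27] -115.0
[[[-0.013,0.01,-0.021],-1.2],[[-0.014,0.01,-0.021],-1.3],[[-0.014,0.009,-0.021],-1.2],[[-0.014,0.009,-0.021],-1.3],[[-0.014,0.009,-0.022],-1.2]]
[[[-0.014,0.008,-0.021],-1.3],[[-0.015,0.008,-0.022],-1.2],[[-0.015,0.008,-0.021],-1.3]]
-> [0.42 0.08 0.27] -95.0
[[[-0.026,0.01,-0.0],-2.0],[[-0.027,0.009,-0.0],-2.0],[[-0.027,0.008,-0.0],-2.0],[[-0.027,0.007,-0.0],-2.0],[[-0.027,0.006,-0.0],-2.0]]
[[[-0.028,0.006,-0.0],-2.0],[[-0.028,0.004,-0.0],-2.0],[[-0.028,0.004,-0.0],-2.0],[[-0.028,0.002,-0.0],-2.0],[[-0.028,0.002,-0.0],-2.0]]
-> [0.637 0.112 0.25 ] -85.0
[[[-0.006,-0.027,0.002],-1.2],[[-0.006,-0.027,0.003],-1.3],[[-0.005,-0.027,0.002],-1.2],[[-0.005,-0.027,0.003],-1.3],[[-0.004,-0.027,0.002],-1.2]]
[[[-0.003,-0.027,0.003],-1.3],[[-0.003,-0.027,0.002],-1.2],[[-0.002,-0.027,0.003],-1.3]]
```

{"method": "apply_moves", "body": {"moves": [[[0,0,-0.014],0],[[0,0,-0.026],0],[[0,0,-0.026],0],[[-0.013,0.01,-0.022],-1.2],[[-0.014,0.01,-0.022],-1.3]]}}

```text
time_s: 15.07
tcp_pos: [0.4016, -0.2996, 0.1387]
ee_rot: [[-0.539, -0.842, -0.002], [-0.842, 0.539, 0.001], [0.0, 0.002, -1.0]]
wrist_force: [1.1, 0.6, -1.0]
gripper_width: 0.289
gripper_force: 30.0
```

{"method": "apply_moves", "body": {"moves": [[[-0.014,0.009,-0.022],-1.2],[[-0.014,0.009,-0.022],-1.3],[[-0.014,0.009,-0.022],-1.2],[[-0.014,0.008,-0.022],-1.3],[[-0.015,0.008,-0.022],-1.2]]}}

```text
time_s: 15.48
tcp_pos: [0.3997, -0.2158, 0.2487]
ee_rot: [[-0.444, -0.896, -0.002], [-0.896, 0.444, 0.001], [-0.0, 0.002, -1.0]]
wrist_force: [0.5, 0.1, -1.0]
gripper_width: 0.291
gripper_force: 30.0
```

{"method": "apply_moves", "body": {"moves": [[[-0.015,0.008,-0.021],-1.3],[[-0.026,0.01,0],-2.0],[[-0.027,0.009,0],-2.0],[[-0.027,0.008,0],-2.0],[[-0.027,0.007,0],-2.0]]}}

```text
time_s: 15.9
tcp_pos: [0.4079, -0.0866, 0.2688]
ee_rot: [[-0.293, -0.956, -0.002], [-0.956, 0.293, 0.001], [-0.0, 0.002, -1.0]]
wrist_force: [0.8, 0.8, -0.6]
gripper_width: 0.288
gripper_force: 30.0
```

{"method": "apply_moves", "body": {"moves": [[[-0.027,0.006,0],-2.0],[[-0.028,0.006,0],-2.0],[[-0.028,0.004,0],-2.0],[[-0.028,0.004,0],-2.0],[[-0.028,0.002,0],-2.0]]}}

```text
time_s: 16.32
tcp_pos: [0.4178, 0.0539, 0.2687]
ee_rot: [[-0.121, -0.993, -0.002], [-0.993, 0.121, -0.0], [0.0, 0.002, -1.0]]
wrist_force: [0.1, -0.4, -2.0]
gripper_width: 0.289
gripper_force: 30.0
```

{"method": "apply_moves", "body": {"moves": [[[-0.028,0.002,0],-2.0],[[0,0,0],0],[[0,0,0],0]]}}

```text
time_s: 16.57
tcp_pos: [0.4197, 0.0816, 0.2685]
ee_rot: [[-0.086, -0.996, -0.003], [-0.996, 0.086, -0.001], [0.001, 0.002, -1.0]]
wrist_force: [-0.7, -0.0, -2.5]
gripper_width: 0.291
gripper_force: 30.0
```

```bash
python3 go.py .03 .637 .112 .25 -85 .637 .112 .20 -85
```

```text
now [0.4197 0.0816 0.2685] -94.9 J [ 33.   0. -21.  -0. -69. -38.] t 16.5667 w 0.29104597325638865 gf 29.999593100510538 F [-0.7 -0.  -2.5]
-> [0.637 0.112 0.25 ] -85.0
[[[-0.006,-0.027,0.002],-1.2],[[-0.006,-0.027,0.002],-1.2],[[-0.005,-0.027,0.002],-1.3],[[-0.004,-0.027,0.003],-1.2],[[-0.004,-0.027,0.002],-1.3]]
[[[-0.003,-0.027,0.003],-1.2],[[-0.003,-0.027,0.002],-1.3],[[-0.002,-0.028,0.003],-1.2]]
-> [0.637 0.112 0.2  ] -85.0
[[[0.0,0.0,0.025],-0.0],[[0.0,0.0,0.025],-0.0]]
```

{"method": "apply_moves", "body": {"moves": [[[-0.006,-0.027,0.002],-1.2],[[-0.006,-0.027,0.002],-1.2],[[-0.005,-0.027,0.002],-1.3],[[-0.004,-0.027,0.003],-1.2],[[-0.004,-0.027,0.002],-1.3]]}}

```text
time_s: 16.98
tcp_pos: [0.557, 0.0981, 0.2574]
ee_rot: [[0.019, -1.0, -0.002], [-1.0, -0.019, -0.001], [0.001, 0.002, -1.0]]
wrist_force: [0.2, 0.0, -1.4]
gripper_width: 0.292
gripper_force: 30.0
```

{"method": "apply_moves", "body": {"moves": [[[-0.003,-0.027,0.003],-1.2],[[-0.003,-0.027,0.002],-1.3],[[-0.002,-0.028,0.003],-1.2],[[0,0,0],0],[[0,0,0.01],0]]}}

```text
time_s: 17.4
tcp_pos: [0.6394, 0.1097, 0.24]
ee_rot: [[0.082, -0.997, 0.0], [-0.997, -0.082, -0.0], [0.0, -0.0, -1.0]]
wrist_force: [-0.5, -0.5, 0.3]
gripper_width: 0.29
gripper_force: 30.0
```

{"method": "apply_moves", "body": {"moves": [[[0,0,0.015],0],[[0,0,0.012],0],[[0,0,0.006],0],[[0,0,0],0],[[0,0,0],0]]}}

```text
time_s: 17.82
tcp_pos: [0.6375, 0.1103, 0.2077]
ee_rot: [[0.084, -0.996, -0.0], [-0.996, -0.084, -0.0], [0.0, 0.0, -1.0]]
wrist_force: [-0.4, 0.3, -0.5]
gripper_width: 0.289
gripper_force: 30.0
```

```bash
python3 go.py .006 .637 .112 .189 -85;python3 chk.py lid_large_round .637 .112 .177 0 tall_round; python3 look.py a4 300 100 540 320
```

```text
now [0.6375 0.1103 0.2077] -85.2 J [ 24.  25.   3.   0. -68. -19.] t 17.8167 w 0.2886664022171749 gf 29.999679224565625 F [-0.4  0.3 -0.5]
-> [0.637 0.112 0.189] -85.0
[[[-0.0,0.0,0.005],-0.0],[[-0.001,0.0,0.005],-0.1],[[-0.0,0.0,0.004],-0.0],[[-0.001,0.0,0.005],-0.1]]
scene lid_large_round [0.6372 0.1122] 0.9 err 0.167
scene tall_round [0.6385 0.1128] -3.1 err 0.363
top lid_large_round [0.6389 0.1105] 6.4 err 3.348
top tall_round [0.5726 0.0859] 123.1 err 2.806
```

View pics/a4.png

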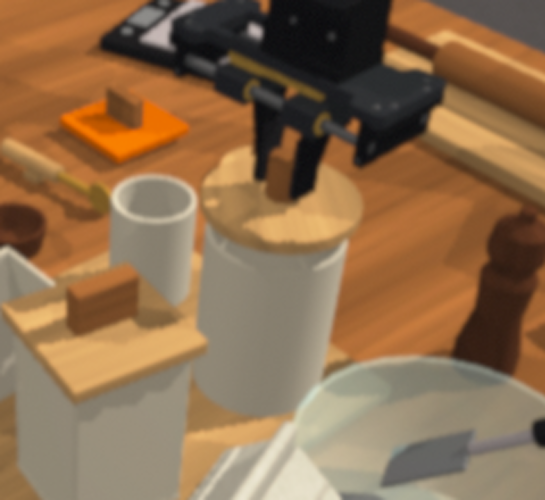

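The large round lid is over the tall round canister, about 22 mm above home, at crop (282,200). The fit says it is centred within 2 mm. Lowering.

{"method": "apply_moves", "body": {"moves": [[[0,0,0.005],0],[[0,0,0.005],0],[[0,0,0.004],0],[[0,0,0.004],0],[[0,0,0],0]]}}

```text
time_s: 18.58
tcp_pos: [0.6374, 0.1107, 0.1879]
ee_rot: [[0.084, -0.996, -0.003], [-0.996, -0.084, -0.001], [0.001, 0.003, -1.0]]
wrist_force: [0.7, -1.1, -1.2]
gripper_width: 0.291
gripper_force: 30.0
```

{"method": "apply_moves", "body": {"moves": [[[0,0,0.002],0],[[0,0,0],0],[[0,0,0],0]]}}

```text
time_s: 18.83
tcp_pos: [0.6382, 0.1108, 0.1876]
ee_rot: [[0.084, -0.996, 0.0], [-0.996, -0.084, -0.0], [0.0, -0.0, -1.0]]
wrist_force: [-0.2, 0.9, -1.7]
gripper_width: 0.291
gripper_force: 30.0
```

{"method": "apply_moves", "body": {"moves": [[[0,0,0.001],0],[[0,0,0],0],[[0,0,0],0]]}}

```text
time_s: 19.08
tcp_pos: [0.6384, 0.1109, 0.187]
ee_rot: [[0.084, -0.996, 0.001], [-0.996, -0.084, 0.0], [-0.0, -0.001, -1.0]]
wrist_force: [0.6, 0.1, -0.6]
gripper_width: 0.289
gripper_force: 30.0
```

{"method": "apply_moves", "body": {"moves": [[[0,0,0.001],0],[[0,0,0],0],[[0,0,0],0]]}}

```text
time_s: 19.33
tcp_pos: [0.6384, 0.1109, 0.1869]
ee_rot: [[0.084, -0.996, 0.002], [-0.996, -0.084, 0.0], [0.0, -0.002, -1.0]]
wrist_force: [-1.4, -0.7, 5.7]
gripper_width: 0.289
gripper_force: 30.0
```

{"method": "apply_moves", "body": {"moves": [[[0,0,0.001],0],[[0,0,0],0],[[0,0,0],0]]}}

```text
time_s: 19.58
tcp_pos: [0.6385, 0.1109, 0.1869]
ee_rot: [[0.085, -0.996, 0.002], [-0.996, -0.085, 0.0], [0.0, -0.002, -1.0]]
wrist_force: [-3.2, 0.7, 9.3]
gripper_width: 0.29
gripper_force: 30.0
```

{"method": "apply_moves", "body": {"moves": [[[0,0,0],0],[[0,0,0],0],[[0,0,0],0],[[0,0,0],0],[[0,0,0],0]], "hand": 0.05}}

```text
time_s: 20.0
tcp_pos: [0.638, 0.1108, 0.1839]
ee_rot: [[0.084, -0.996, -0.001], [-0.996, -0.084, -0.0], [0.0, 0.001, -1.0]]
wrist_force: [0.4, 0.8, 0.5]
gripper_width: 0.543
gripper_force: 0.0
```

{"method": "apply_moves", "body": {"moves": [[[0,0,-0.01],0],[[0,0,-0.02],0],[[0,0,-0.03],0],[[0,0,-0.03],0],[[0,0,0],0]]}}

```text
time_s: 20.42
tcp_pos: [0.6414, 0.1111, 0.283]
ee_rot: [[0.085, -0.996, 0.014], [-0.996, -0.085, 0.002], [-0.001, -0.014, -1.0]]
wrist_force: [-0.1, 0.7, 1.9]
gripper_width: 0.577
gripper_force: 0.0
```

```bash
python3 go.py .04 .46 .03 .26 -95 .48 -.23 .24 -105 .5677 -.370 .13 -111.4 ;python3 look.py a5 240 130 480 350
```

```text
now [0.6414 0.1111 0.283 ] -85.1 J [ 24.  22.  10.   0. -76. -19.] t 20.4167 w 0.5773915732002722 gf 0.0 F [-0.1  0.7  1.9]
-> [0.46 0.03 0.26] -95.0
[[[0.011,0.031,0.004],1.6],[[0.012,0.031,0.004],1.7],[[0.013,0.031,0.004],1.6],[[0.013,0.03,0.004],1.7],[[0.014,0.03,0.004],1.6]]
[[[0.016,0.029,0.003],1.7]]
-> [ 0.48 -0.23  0.24] -105.0
[[[0.037,-0.006,0.003],1.4],[[0.036,-0.007,0.003],1.4],[[0.036,-0.008,0.003],1.4],[[0.036,-0.009,0.003],1.4],[[0.036,-0.009,0.003],1.5]]
[[[0.036,-0.011,0.003],1.4],[[0.036,-0.011,0.002],1.5]]
-> [ 0.5677 -0.37    0.13  ] -111.4
[[[0.022,-0.024,0.022],1.3],[[0.022,-0.025,0.022],1.3],[[0.021,-0.025,0.022],1.3],[[0.021,-0.026,0.022],1.2],[[0.021,-0.026,0.022],1.3]]
```

View pics/a5.png

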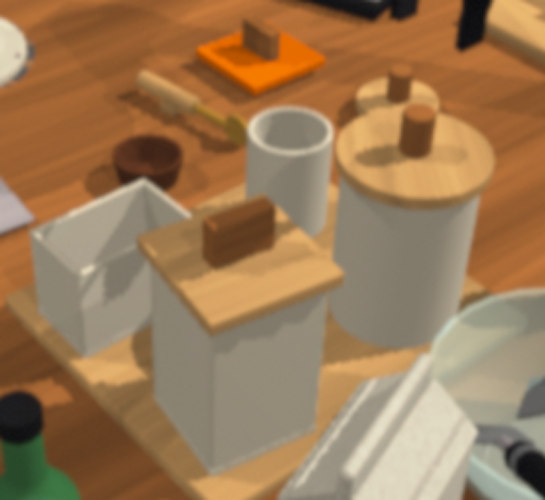

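The large round lid is flat and centred on the tall round canister, crop (415,155), so both tall ones are closed. Next is the oblong lid.

{"method": "apply_moves", "body": {"moves": [[[0.011,0.031,0.004],1.6],[[0.012,0.031,0.004],1.7],[[0.013,0.031,0.004],1.6],[[0.013,0.03,0.004],1.7],[[0.014,0.03,0.004],1.6]]}}

```text
time_s: 20.88
tcp_pos: [0.485, 0.0429, 0.2538]
ee_rot: [[-0.06, -0.998, -0.001], [-0.998, 0.06, -0.0], [0.0, 0.001, -1.0]]
wrist_force: [-0.4, -0.6, 1.4]
gripper_width: 0.571
gripper_force: 0.0
```

{"method": "apply_moves", "body": {"moves": [[[0.016,0.029,0.003],1.7],[[0.037,-0.006,0.003],1.4],[[0.036,-0.007,0.003],1.4],[[0.036,-0.008,0.003],1.4],[[0.036,-0.009,0.003],1.4]]}}

```text
time_s: 21.3
tcp_pos: [0.468, -0.1196, 0.2397]
ee_rot: [[-0.185, -0.983, 0.0], [-0.983, 0.185, 0.0], [-0.0, -0.0, -1.0]]
wrist_force: [-0.5, 0.1, 0.4]
gripper_width: 0.57
gripper_force: 0.0
```

{"method": "apply_moves", "body": {"moves": [[[0.036,-0.009,0.003],1.5],[[0.036,-0.011,0.003],1.4],[[0.036,-0.011,0.002],1.5],[[0.022,-0.024,0.022],1.3],[[0.022,-0.025,0.022],1.3]]}}

```text
time_s: 21.72
tcp_pos: [0.5118, -0.2883, 0.1882]
ee_rot: [[-0.306, -0.952, 0.003], [-0.952, 0.306, -0.001], [-0.0, -0.003, -1.0]]
wrist_force: [1.6, 0.9, -0.3]
gripper_width: 0.574
gripper_force: 0.0
```

{"method": "apply_moves", "body": {"moves": [[[0.021,-0.025,0.022],1.3],[[0.021,-0.026,0.022],1.2],[[0.021,-0.026,0.022],1.3],[[0,0,0],0],[[0,0,0],0]]}}

```text
time_s: 22.13
tcp_pos: [0.5624, -0.3712, 0.1168]
ee_rot: [[-0.368, -0.93, -0.007], [-0.93, 0.368, 0.003], [-0.0, 0.008, -1.0]]
wrist_force: [0.6, 0.6, -0.5]
gripper_width: 0.573
gripper_force: 0.0
```

```bash
python3 go.py .025 .5677 -.370 .028 -111.4
```

```text
now [ 0.5624 -0.3712  0.1168] -111.6 J [-20.  32.   0.  -0. -59.  -2.] t 22.1333 w 0.5730096794989422 gf 0.0 F [ 0.6  0.6 -0.5]
-> [ 0.5677 -0.37    0.028 ] -111.4
[[[-0.001,-0.001,0.022],-0.0],[[-0.001,-0.001,0.022],-0.1],[[-0.001,-0.001,0.022],-0.0],[[-0.0,-0.002,0.023],-0.1]]
```

{"method": "apply_moves", "body": {"moves": [[[0,0,0],0],[[-0.001,0,0.015],0],[[-0.001,0,0.02],0],[[0,-0.001,0.02],-0.1],[[0,0,0.015],-0.1]]}}

```text
time_s: 22.55
tcp_pos: [0.5658, -0.3679, 0.0533]
ee_rot: [[-0.361, -0.932, 0.003], [-0.932, 0.361, -0.001], [-0.0, -0.003, -1.0]]
wrist_force: [-0.8, -0.1, -0.3]
gripper_width: 0.574
gripper_force: 0.0
```

{"method": "apply_moves", "body": {"moves": [[[0,0,0.005],0],[[0,0,0],0],[[0,0,0],0],[[0,0,0],0],[[0,0,0],0]]}}

```text
time_s: 22.97
tcp_pos: [0.5664, -0.3693, 0.0486]
ee_rot: [[-0.362, -0.932, 0.003], [-0.932, 0.362, -0.001], [0.0, -0.003, -1.0]]
wrist_force: [0.2, 0.7, 0.4]
gripper_width: 0.576
gripper_force: 0.0
```

```bash
python3 go.py .025 .5677 -.370 .028 -111.4
```

```text
now [ 0.5664 -0.3693  0.0486] -111.2 J [-19.  36.  -3.   0. -51.  -2.] t 22.9667 w 0.5756921197096867 gf 0.0 F [0.2 0.7 0.4]
-> [ 0.5677 -0.37    0.028 ] -111.4
[[[0.0,-0.001,0.021],0.2]]
```

{"method": "apply_moves", "body": {"moves": [[[0,-0.001,0.01],0.2],[[0,0,0.01],0],[[0,0,0],0],[[0,0,0],0],[[0,0,0],0]]}}

```text
time_s: 23.38
tcp_pos: [0.5662, -0.3696, 0.026]
ee_rot: [[-0.366, -0.931, -0.001], [-0.931, 0.366, 0.0], [0.0, 0.001, -1.0]]
wrist_force: [0.1, 0.2, 0.6]
gripper_width: 0.578
gripper_force: 0.0
```

{"method": "apply_moves", "body": {"moves": [[[0,0,0],0],[[0,0,0],0],[[0,0,0],0],[[0,0,0],0],[[0,0,0],0]], "hand": 0.0}}

```text
time_s: 23.8
tcp_pos: [0.5665, -0.3695, 0.0268]
ee_rot: [[-0.366, -0.931, 0.0], [-0.931, 0.366, -0.0], [0.0, -0.0, -1.0]]
wrist_force: [-0.2, 0.1, -0.5]
gripper_width: 0.281
gripper_force: 0.0
```

{"method": "apply_moves", "body": {"moves": [[[0,0,0],0],[[0,0,0],0],[[0,0,0],0],[[0,0,0],0],[[0,0,0],0]]}}

```text
time_s: 24.22
tcp_pos: [0.5667, -0.3696, 0.0268]
ee_rot: [[-0.366, -0.931, 0.001], [-0.931, 0.366, -0.0], [0.0, -0.001, -1.0]]
wrist_force: [1.2, -0.7, 0.4]
gripper_width: 0.181
gripper_force: 30.0
```

```bash
python3 go.py .03 .5677 -.370 .10 -111.4 .45 -.20 .22 -98 .499 -.079 .18 -88.5
```

```text
now [ 0.5667 -0.3696  0.0268] -111.5 J [-19.  37.  -4.   0. -49.  -2.] t 24.2167 w 0.18074044860781327 gf 29.999975943937898 F [ 1.2 -0.7  0.4]
-> [ 0.5677 -0.37    0.1   ] -111.4
[[[0.0,-0.0,-0.024],-0.0],[[0.0,-0.001,-0.025],-0.0],[[0.0,-0.0,-0.024],-0.1]]
-> [ 0.45 -0.2   0.22] -98.0
[[[-0.014,0.021,-0.015],-1.7],[[-0.015,0.021,-0.015],-1.7],[[-0.016,0.021,-0.015],-1.7],[[-0.016,0.02,-0.015],-1.7],[[-0.017,0.02,-0.015],-1.6]]
[[[-0.018,0.019,-0.015],-1.7],[[-0.018,0.018,-0.015],-1.6],[[-0.018,0.018,-0.015],-1.7]]
-> [ 0.499 -0.079  0.18 ] -88.5
[[[-0.025,-0.006,0.008],-1.9],[[-0.025,-0.007,0.008],-1.9],[[-0.025,-0.008,0.008],-1.9],[[-0.025,-0.009,0.008],-1.9],[[-0.024,-0.01,0.008],-1.9]]
```

{"method": "apply_moves", "body": {"moves": [[[0,0,-0.015],0],[[0,0,-0.025],0],[[0,0,-0.025],0],[[-0.014,0.021,-0.02],-1.7],[[-0.015,0.021,-0.02],-1.7]]}}

```text
time_s: 24.63
tcp_pos: [0.5368, -0.3276, 0.1316]
ee_rot: [[-0.311, -0.951, -0.001], [-0.951, 0.311, 0.001], [-0.0, 0.001, -1.0]]
wrist_force: [0.1, 1.5, -1.3]
gripper_width: 0.179
gripper_force: 30.0
```

{"method": "apply_moves", "body": {"moves": [[[-0.016,0.021,-0.02],-1.7],[[-0.016,0.02,-0.02],-1.7],[[-0.017,0.02,-0.015],-1.6],[[-0.018,0.019,-0.015],-1.7],[[-0.018,0.018,-0.015],-1.6]]}}

```text
time_s: 25.05
tcp_pos: [0.4624, -0.2191, 0.2168]
ee_rot: [[-0.169, -0.986, -0.001], [-0.986, 0.169, 0.001], [-0.001, 0.001, -1.0]]
wrist_force: [1.4, 0.5, -0.6]
gripper_width: 0.181
gripper_force: 30.0
```

{"method": "apply_moves", "body": {"moves": [[[-0.018,0.018,0],-1.7],[[-0.025,-0.006,0],-1.9],[[-0.025,-0.007,0],-1.9],[[-0.025,-0.008,0.004],-1.9],[[-0.025,-0.009,0.004],-1.9]]}}

```text
time_s: 25.47
tcp_pos: [0.4879, -0.1014, 0.2086]
ee_rot: [[-0.007, -1.0, -0.0], [-1.0, 0.007, 0.0], [-0.0, 0.0, -1.0]]
wrist_force: [-0.5, 0.1, -1.6]
gripper_width: 0.178
gripper_force: 30.0
```

{"method": "apply_moves", "body": {"moves": [[[-0.024,-0.01,0.004],-1.9],[[0,0,0.005],0],[[0,0,0.005],0],[[0,0,0],0],[[0,0,0],0]]}}

```text
time_s: 25.88
tcp_pos: [0.4976, -0.0793, 0.194]
ee_rot: [[0.024, -1.0, -0.002], [-1.0, -0.024, -0.0], [0.0, 0.002, -1.0]]
wrist_force: [-0.4, -0.5, 0.2]
gripper_width: 0.182
gripper_force: 30.0
```

```bash
python3 go.py .015 .499 -.079 .145 -88.5
```

```text
now [ 0.4976 -0.0793  0.194 ] -88.6 J [  9.  12. -19.  -0. -60.  -8.] t 25.8833 w 0.18218960730389963 gf 29.999869745224714 F [-0.4 -0.5  0.2]
-> [ 0.499 -0.079  0.145] -88.5
[[[-0.0,-0.0,0.012],-0.0],[[-0.0,-0.0,0.012],-0.0],[[-0.0,-0.001,0.013],-0.1],[[-0.0,-0.0,0.012],-0.0]]
```

{"method": "apply_moves", "body": {"moves": [[[0,0,0.012],0],[[0,-0.001,0.012],0],[[0,0,0.012],-0.1],[[0,0,0.008],0],[[0,0,0],0]]}}

```text
time_s: 26.3
tcp_pos: [0.4981, -0.0794, 0.1491]
ee_rot: [[0.025, -1.0, -0.004], [-1.0, -0.025, -0.0], [0.0, 0.004, -1.0]]
wrist_force: [-0.5, 0.1, -2.1]
gripper_width: 0.178
gripper_force: 30.0
```

{"method": "apply_moves", "body": {"moves": [[[0,0,0],0],[[0,0,0],0],[[0,0,0],0]]}}

```text
time_s: 26.55
tcp_pos: [0.5001, -0.0787, 0.1514]
ee_rot: [[0.027, -1.0, 0.002], [-1.0, -0.027, 0.0], [-0.0, -0.002, -1.0]]
wrist_force: [0.6, 0.9, -2.2]
gripper_width: 0.177
gripper_force: 30.0
```

```bash
python3 go.py .006 .499 -.079 .128 -88.5; python3 chk.py lid_oblong .498 -.079 .122 1.5 short_oblong; python3 look.py a6 220 150 400 300
```

```text
now [ 0.5001 -0.0787  0.1514] -88.5 J [  9.  14. -22.   0. -54.  -8.] t 26.55 w 0.17741587429205377 gf 29.999995669350028 F [ 0.6  0.9 -2.2]
-> [ 0.499 -0.079  0.128] -88.5
[[[0.0,0.0,0.006],0.0],[[0.0,0.0,0.006],0.0],[[0.0,0.001,0.006],0.0],[[0.0,0.0,0.005],0.0]]
scene lid_oblong [ 0.4998 -0.0757] 183.4 err 0.363
scene short_oblong [ 0.4965 -0.1023] 73.3 err 0.627
top lid_oblong [ 0.4958 -0.0787] 2.1 err 2.231
top short_oblong [ 0.4414 -0.0502] 45.5 err 13.863
```

View pics/a6.png

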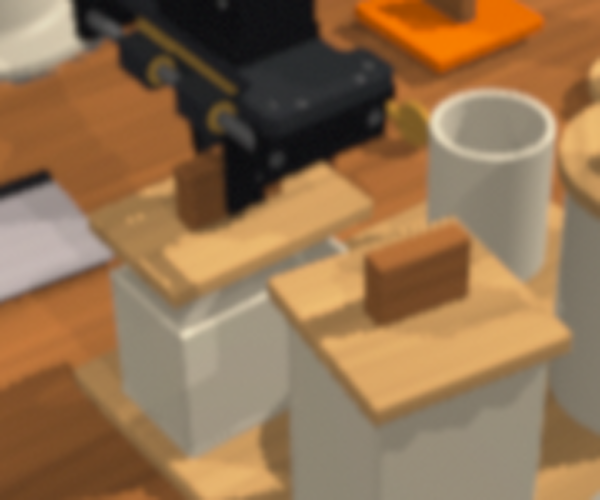

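The oblong lid hangs about 25 mm above home with edges parallel. Its lower plate corners are at crop (92,235) and (178,302), and the rim corners are at (116,268) and (185,332). I'll compare these with the projection.

```bash
python3 - <<'E'
from station import imaging
from h import *
q=imaging.capture("scene")
a=np.radians(1.5);R=np.array([[np.cos(a),-np.sin(a),0],[np.sin(a),np.cos(a),0],[0,0,1]])
for W in(rect(.086,.13,.008)@R.T+[.5001,-.0787,.1246],rect(.072,.116,.09)@R.T+[.499,-.079,.016]): print(((proj(q,W)-[220,150])*500/150).round(0).tolist())
E
```

```text
[[84.0, 230.0], [278.0, 146.0], [171.0, 310.0], [371.0, 216.0]]
[[105.0, 269.0], [276.0, 192.0], [177.0, 336.0], [351.0, 253.0]]
```

Observed minus predicted is the same for lid and rim, about (+8,−2) px, so they are aligned to about 1 mm. Lowering.

{"method": "apply_moves", "body": {"moves": [[[0,0,0.006],0],[[0,0,0.006],0],[[0,0,0.005],0],[[0,0,0.004],0],[[0,0,0.002],0]]}}

```text
time_s: 27.37
tcp_pos: [0.4989, -0.0786, 0.1264]
ee_rot: [[0.027, -1.0, -0.002], [-1.0, -0.027, -0.0], [0.0, 0.002, -1.0]]
wrist_force: [-0.3, 1.6, -1.1]
gripper_width: 0.181
gripper_force: 30.0
```

{"method": "apply_moves", "body": {"moves": [[[0,0,0.001],0],[[0,0,0],0],[[0,0,0],0]]}}

```text
time_s: 27.62
tcp_pos: [0.4997, -0.0786, 0.1266]
ee_rot: [[0.027, -1.0, 0.0], [-1.0, -0.027, -0.0], [0.0, -0.0, -1.0]]
wrist_force: [0.6, -0.7, -1.2]
gripper_width: 0.177
gripper_force: 30.0
```

{"method": "apply_moves", "body": {"moves": [[[0,0,0.001],0],[[0,0,0],0],[[0,0,0],0]]}}

```text
time_s: 27.87
tcp_pos: [0.4996, -0.0786, 0.1257]
ee_rot: [[0.027, -1.0, 0.0], [-1.0, -0.027, 0.0], [-0.0, -0.0, -1.0]]
wrist_force: [0.2, -0.3, -0.6]
gripper_width: 0.179
gripper_force: 30.0
```

{"method": "apply_moves", "body": {"moves": [[[0,0,0.001],0],[[0,0,0],0],[[0,0,0],0]]}}

```text
time_s: 28.12
tcp_pos: [0.4998, -0.0786, 0.1247]
ee_rot: [[0.027, -1.0, 0.001], [-1.0, -0.027, -0.0], [0.0, -0.001, -1.0]]
wrist_force: [-0.0, 0.7, -0.5]
gripper_width: 0.18
gripper_force: 30.0
```

{"method": "apply_moves", "body": {"moves": [[[0,0,0.001],0],[[0,0,0],0],[[0,0,0],0]]}}

```text
time_s: 28.37
tcp_pos: [0.4998, -0.0786, 0.1247]
ee_rot: [[0.027, -1.0, 0.001], [-1.0, -0.027, -0.0], [0.0, -0.001, -1.0]]
wrist_force: [-1.7, 0.8, 5.5]
gripper_width: 0.181
gripper_force: 30.0
```

{"method": "apply_moves", "body": {"moves": [[[0,0,0.001],0],[[0,0,0],0],[[0,0,0],0]]}}

```text
time_s: 28.62
tcp_pos: [0.4998, -0.0786, 0.1247]
ee_rot: [[0.027, -1.0, 0.001], [-1.0, -0.027, -0.0], [0.001, -0.001, -1.0]]
wrist_force: [-3.0, 1.6, 11.3]
gripper_width: 0.181
gripper_force: 30.0
```

Seated at the home height (0.1247 m). Releasing and rising straight up.

{"method": "apply_moves", "body": {"moves": [[[0,0,0],0],[[0,0,0],0],[[0,0,0],0],[[0,0,0],0],[[0,0,0],0]], "hand": 0.05}}

```text
time_s: 29.03
tcp_pos: [0.4994, -0.0787, 0.1222]
ee_rot: [[0.027, -1.0, -0.001], [-1.0, -0.027, -0.0], [0.0, 0.001, -1.0]]
wrist_force: [0.5, -0.3, -0.5]
gripper_width: 0.479
gripper_force: 0.0
```

{"method": "apply_moves", "body": {"moves": [[[0,0,-0.01],0],[[0,0,-0.02],0],[[0,0,-0.03],0],[[0,0,-0.03],0],[[0,0,-0.02],0]]}}

```text
time_s: 29.45
tcp_pos: [0.5006, -0.0788, 0.2363]
ee_rot: [[0.027, -1.0, 0.004], [-1.0, -0.027, -0.0], [0.001, -0.004, -1.0]]
wrist_force: [0.4, 0.3, -0.6]
gripper_width: 0.57
gripper_force: 0.0
```

```bash
python3 go.py .04 .40 .15 .23 -75 .404 .3435 .12 -60 ;python3 look.py a7 220 130 460 330
```

```text
now [ 0.5006 -0.0788  0.2363] -88.4 J [  9.  10. -15.   0. -65.  -8.] t 29.45 w 0.5701351723126007 gf 0.0 F [ 0.4  0.3 -0.6]
-> [0.4  0.15 0.23] -75.0
[[[-0.033,0.013,0.001],-1.9],[[-0.034,0.012,0.001],-1.9],[[-0.034,0.011,0.001],-1.9],[[-0.034,0.01,0.001],-1.9],[[-0.034,0.009,0.001],-1.9]]
[[[-0.035,0.008,0.001],-2.0],[[-0.035,0.008,0.0],-1.9]]
-> [0.404  0.3435 0.12  ] -60.0
[[[-0.031,-0.009,0.018],-2.5],[[-0.031,-0.01,0.018],-2.5],[[-0.03,-0.012,0.019],-2.5],[[-0.03,-0.013,0.018],-2.5],[[-0.029,-0.014,0.019],-2.5]]
[[[-0.028,-0.016,0.018],-2.5]]
```

View pics/a7.png

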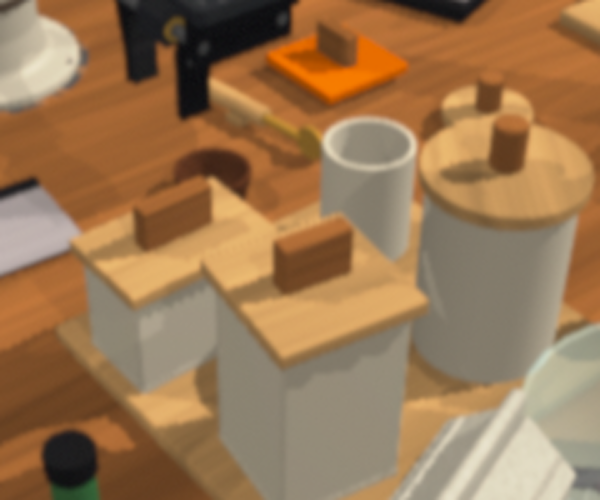

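Three lids are flat on their canisters; the oblong one is at crop (170,235). The small round lid is at (488,105), and I go for it now.

{"method": "apply_moves", "body": {"moves": [[[-0.033,0.013,0.001],-1.9],[[-0.034,0.012,0.001],-1.9],[[-0.034,0.011,0.001],-1.9],[[-0.034,0.01,0.001],-1.9],[[-0.034,0.009,0.001],-1.9]]}}

```text
time_s: 29.92
tcp_pos: [0.4282, 0.0859, 0.2281]
ee_rot: [[0.192, -0.981, 0.001], [-0.981, -0.192, 0.0], [-0.0, -0.001, -1.0]]
wrist_force: [0.2, 0.4, -0.3]
gripper_width: 0.573
gripper_force: 0.0
```

{"method": "apply_moves", "body": {"moves": [[[-0.035,0.008,0.001],-2.0],[[-0.035,0.008,0],-1.9],[[-0.031,-0.009,0.018],-2.5],[[-0.031,-0.01,0.018],-2.5],[[-0.03,-0.012,0.019],-2.5]]}}

```text
time_s: 30.33
tcp_pos: [0.4005, 0.2489, 0.1722]
ee_rot: [[0.384, -0.923, 0.002], [-0.923, -0.384, 0.002], [-0.001, -0.003, -1.0]]
wrist_force: [0.7, -0.2, 0.2]
gripper_width: 0.575
gripper_force: 0.0
```

{"method": "apply_moves", "body": {"moves": [[[-0.03,-0.013,0.018],-2.5],[[-0.029,-0.014,0.019],-2.5],[[-0.028,-0.016,0.015],-2.5],[[0,0,0],0],[[0,0,0],0]]}}

```text
time_s: 30.75
tcp_pos: [0.4027, 0.345, 0.1184]
ee_rot: [[0.5, -0.866, -0.001], [-0.866, -0.5, -0.002], [0.001, 0.002, -1.0]]
wrist_force: [0.8, -0.9, 0.3]
gripper_width: 0.575
gripper_force: 0.0
```

{"method": "apply_moves", "body": {"moves": [[[0,0,0],0],[[0,0,0],0]]}}

```text
time_s: 30.92
tcp_pos: [0.4034, 0.3434, 0.1204]
ee_rot: [[0.498, -0.867, 0.001], [-0.867, -0.498, 0.001], [-0.0, -0.001, -1.0]]
wrist_force: [-0.2, -0.1, 0.9]
gripper_width: 0.574
gripper_force: 0.0
```

```bash
python3 go.py .02 .404 .3435 .028 -60
```

```text
now [0.4034 0.3434 0.1204] -60.1 J [ 58.  19. -21.   0. -50. -28.] t 30.9167 w 0.5735656386117132 gf 0.0 F [-0.2 -0.1  0.9]
-> [0.404  0.3435 0.028 ] -60.0
[[[0.0,-0.0,0.018],-0.0],[[0.0,-0.0,0.019],-0.0],[[0.0,-0.0,0.018],-0.0],[[0.0,-0.0,0.019],-0.1],[[0.0,-0.001,0.018],-0.0]]
```

{"method": "apply_moves", "body": {"moves": [[[0,0,0.025],0],[[0,0,0.025],0],[[0,0,0.025],0],[[0,0,0.01],0],[[0,0,0.006],0]]}}

```text
time_s: 31.33
tcp_pos: [0.4031, 0.3428, 0.028]
ee_rot: [[0.498, -0.867, -0.001], [-0.867, -0.498, -0.001], [0.001, 0.001, -1.0]]
wrist_force: [-0.9, -0.1, 0.6]
gripper_width: 0.575
gripper_force: 0.0
```

{"method": "apply_moves", "body": {"moves": [[[0,0,0],0],[[0,0,0],0],[[0,0,0],0],[[0,0,0],0]]}}

```text
time_s: 31.67
tcp_pos: [0.4038, 0.3449, 0.0299]
ee_rot: [[0.499, -0.867, 0.002], [-0.867, -0.499, 0.002], [-0.001, -0.003, -1.0]]
wrist_force: [-0.3, 0.3, 0.5]
gripper_width: 0.578
gripper_force: 0.0
```

{"method": "apply_moves", "body": {"moves": [[[0,0,0],0],[[0,0,0],0],[[0,0,0],0],[[0,0,0],0],[[0,0,0],0]], "hand": 0.0}}

```text
time_s: 32.08
tcp_pos: [0.403, 0.344, 0.0286]
ee_rot: [[0.499, -0.867, -0.0], [-0.867, -0.499, -0.0], [0.0, 0.0, -1.0]]
wrist_force: [-0.0, -0.6, 1.5]
gripper_width: 0.288
gripper_force: 30.0
```

{"method": "apply_moves", "body": {"moves": [[[0,0,0],0],[[0,0,0],0],[[0,0,0],0],[[0,0,0],0]]}}

```text
time_s: 32.42
tcp_pos: [0.4031, 0.344, 0.0286]
ee_rot: [[0.499, -0.867, -0.0], [-0.867, -0.499, -0.0], [0.0, 0.0, -1.0]]
wrist_force: [-0.6, -0.3, 1.1]
gripper_width: 0.291
gripper_force: 30.0
```

```bash
python3 go.py .03 .404 .3435 .09 -60 .43 .19 .19 -72 .4895 .1155 .18 -80
```

```text
now [0.4031 0.344  0.0286] -60.1 J [ 58.  26. -26.  -0. -38. -28.] t 32.4167 w 0.29065682012659944 gf 29.99635730870068 F [-0.6 -0.3  1.1]
-> [0.404  0.3435 0.09  ] -60.0
[[[0.0,-0.0,-0.02],-0.0],[[0.0,-0.0,-0.021],-0.0],[[0.001,-0.001,-0.02],-0.1]]
-> [0.43 0.19 0.19] -72.0
[[[0.021,0.008,-0.014],1.7],[[0.021,0.007,-0.014],1.7],[[0.021,0.007,-0.014],1.7],[[0.021,0.006,-0.015],1.7],[[0.022,0.005,-0.014],1.7]]
[[[0.022,0.005,-0.015],1.8],[[0.022,0.003,-0.014],1.7]]
-> [0.4895 0.1155 0.18  ] -80.0
[[[0.022,-0.008,0.002],2.0],[[0.022,-0.009,0.003],2.0],[[0.022,-0.01,0.002],2.0],[[0.021,-0.011,0.003],2.0]]
```

{"method": "apply_moves", "body": {"moves": [[[0,0,-0.015],0],[[0,0,-0.025],0],[[0,0,-0.025],0],[[0.021,0.008,-0.018],1.7],[[0.021,0.007,-0.018],1.7]]}}

```text
time_s: 32.83
tcp_pos: [0.4105, 0.3003, 0.1304]
ee_rot: [[0.447, -0.895, 0.0], [-0.895, -0.447, 0.001], [-0.0, -0.001, -1.0]]
wrist_force: [0.1, 0.3, -1.9]
gripper_width: 0.296
gripper_force: 30.0
```

{"method": "apply_moves", "body": {"moves": [[[0.021,0.007,-0.018],1.7],[[0.021,0.006,-0.018],1.7],[[0.022,0.005,-0.018],1.7],[[0.022,0.005,-0.012],1.8],[[0.022,0.003,0],1.7]]}}

```text
time_s: 33.25
tcp_pos: [0.4302, 0.1901, 0.1982]
ee_rot: [[0.307, -0.952, 0.005], [-0.952, -0.307, 0.003], [-0.002, -0.005, -1.0]]
wrist_force: [1.0, 0.5, -2.1]
gripper_width: 0.292
gripper_force: 30.0
```

{"method": "apply_moves", "body": {"moves": [[[0.022,-0.008,0],2.0],[[0.022,-0.009,0.002],2.0],[[0.022,-0.01,0.003],2.0],[[0.021,-0.011,0.003],2.0],[[0,0,0],0]]}}

```text
time_s: 33.67
tcp_pos: [0.4893, 0.1136, 0.1864]
ee_rot: [[0.168, -0.986, -0.001], [-0.986, -0.168, -0.001], [0.001, 0.001, -1.0]]
wrist_force: [1.3, -0.9, -0.8]
gripper_width: 0.292
gripper_force: 30.0
```

{"method": "apply_moves", "body": {"moves": [[[0,0,0],0],[[0,0,0],0],[[0,0,0],0]]}}

```text
time_s: 33.92
tcp_pos: [0.4877, 0.1164, 0.1875]
ee_rot: [[0.173, -0.985, -0.0], [-0.985, -0.173, 0.0], [-0.0, 0.0, -1.0]]
wrist_force: [-0.6, -0.1, -1.4]
gripper_width: 0.29
gripper_force: 30.0
```

```bash
python3 go.py .015 .4895 .1155 .155 -80
```

```text
now [0.4877 0.1164 0.1875] -80.0 J [ 32.  12. -20.  -0. -59. -22.] t 33.9167 w 0.29016783366545124 gf 29.997083516791463 F [-0.6 -0.1 -1.4]
-> [0.4895 0.1155 0.155 ] -80.0
[[[0.0,-0.001,0.011],-0.0],[[0.001,-0.0,0.011],-0.0],[[0.0,-0.001,0.01],-0.0]]
```

{"method": "apply_moves", "body": {"moves": [[[0,-0.001,0.008],0],[[0,-0.001,0.01],0],[[0,0,0.008],0],[[0,0,0],0],[[0,0,0],0]]}}

```text
time_s: 34.33
tcp_pos: [0.4895, 0.1162, 0.1605]
ee_rot: [[0.173, -0.985, -0.002], [-0.985, -0.173, -0.001], [0.001, 0.002, -1.0]]
wrist_force: [-0.2, 0.3, -1.0]
gripper_width: 0.291
gripper_force: 30.0
```

{"method": "apply_moves", "body": {"moves": [[[0,0,0],0],[[0,0,0],0]]}}

```text
time_s: 34.5
tcp_pos: [0.4904, 0.1165, 0.1619]
ee_rot: [[0.173, -0.985, 0.001], [-0.985, -0.173, 0.0], [-0.0, -0.001, -1.0]]
wrist_force: [1.5, -0.3, -1.1]
gripper_width: 0.287
gripper_force: 30.0
```

```bash
python3 go.py .015 .4895 .1155 .1366 -80; python3 look.py a8 300 120 450 260; python3 - <<'E'
from station import imaging, r
from h import *
q=imaging.capture("scene"); t=r.sense()["tcp_pos"]
for W in(circ(.088,.008)+[t[0],t[1],t[2]-.0286],circ(.076,.1)+[.4895,.1155,.016]):
    u=(proj(q,W)-[300,120])*500/140; print(u.min(0).round(0),u.max(0).round(0))
E
```

```text
now [0.4904 0.1165 0.1619] -80.1 J [ 32.  14. -21.   0. -55. -22.] t 34.5 w 0.28742302681962284 gf 29.997147917747498 F [ 1.5 -0.3 -1.1]
-> [0.4895 0.1155 0.1366] -80.0
[[[0.0,0.001,0.013],-0.0],[[0.001,0.0,0.012],-0.1]]
[164. 158.] [323. 243.]
[171. 201.] [306. 276.]
```

View pics/a8.png

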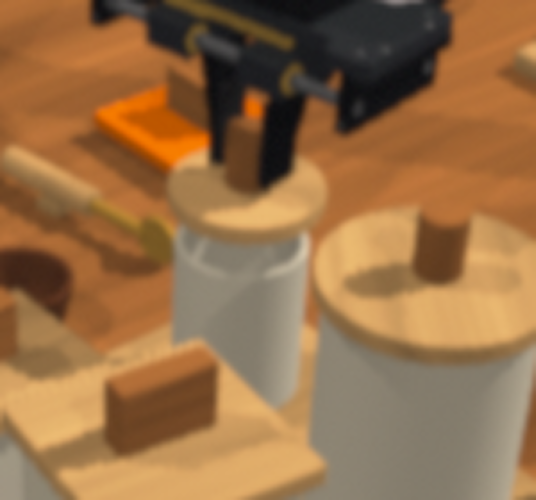

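The lid spans columns 167–327 (predicted 164–323) and the rim 174–309 (predicted 171–306), so they are centred. Lowering.

{"method": "apply_moves", "body": {"moves": [[[0,0.001,0.006],0],[[0.001,0,0.006],0],[[0,0,0.005],0],[[0,0,0.004],0],[[0,0,0.002],0]]}}

```text
time_s: 35.02
tcp_pos: [0.4888, 0.1149, 0.1375]
ee_rot: [[0.172, -0.985, -0.001], [-0.985, -0.172, -0.001], [0.0, 0.002, -1.0]]
wrist_force: [-0.6, -0.2, -1.1]
gripper_width: 0.288
gripper_force: 30.0
```

{"method": "apply_moves", "body": {"moves": [[[0,0,0.001],0],[[0,0,0],0],[[0,0,0],0]]}}

```text
time_s: 35.27
tcp_pos: [0.4895, 0.1152, 0.1376]
ee_rot: [[0.173, -0.985, 0.0], [-0.985, -0.173, 0.0], [0.0, -0.0, -1.0]]
wrist_force: [0.5, -0.6, -1.7]
gripper_width: 0.292
gripper_force: 30.0
```

{"method": "apply_moves", "body": {"moves": [[[0,0,0.001],0],[[0,0,0],0],[[0,0,0],0]]}}

```text
time_s: 35.52
tcp_pos: [0.4894, 0.1152, 0.1367]
ee_rot: [[0.172, -0.985, 0.0], [-0.985, -0.172, 0.0], [-0.0, -0.0, -1.0]]
wrist_force: [0.4, 0.4, -0.5]
gripper_width: 0.292
gripper_force: 30.0
```

{"method": "apply_moves", "body": {"moves": [[[0,0,0.001],0],[[0,0,0],0],[[0,0,0],0]]}}

```text
time_s: 35.77
tcp_pos: [0.4895, 0.1152, 0.1365]
ee_rot: [[0.173, -0.985, 0.001], [-0.985, -0.173, 0.0], [0.0, -0.001, -1.0]]
wrist_force: [-2.8, -0.3, 5.6]
gripper_width: 0.29
gripper_force: 30.0
```

{"method": "apply_moves", "body": {"moves": [[[0,0,0.001],0],[[0,0,0],0],[[0,0,0],0]]}}

```text
time_s: 36.02
tcp_pos: [0.4897, 0.1152, 0.1365]
ee_rot: [[0.173, -0.985, 0.002], [-0.985, -0.173, -0.0], [0.0, -0.002, -1.0]]
wrist_force: [-4.3, -0.3, 10.4]
gripper_width: 0.29
gripper_force: 30.0
```

Seated at home (0.1365 m). Releasing, rising and backing away.

{"method": "apply_moves", "body": {"moves": [[[0,0,0],0],[[0,0,0],0],[[0,0,0],0],[[0,0,0],0],[[0,0,0],0]], "hand": 0.05}}

```text
time_s: 36.43
tcp_pos: [0.4892, 0.1151, 0.1342]
ee_rot: [[0.172, -0.985, -0.0], [-0.985, -0.172, -0.0], [0.0, 0.0, -1.0]]
wrist_force: [0.3, 0.3, -0.8]
gripper_width: 0.544
gripper_force: 0.0
```

{"method": "apply_moves", "body": {"moves": [[[0,0,-0.01],0],[[0,0,-0.02],0],[[0,0,-0.03],0],[[0,0,-0.03],0],[[0,0,-0.03],0]]}}

```text
time_s: 36.85
tcp_pos: [0.4892, 0.115, 0.2565]
ee_rot: [[0.173, -0.985, 0.0], [-0.985, -0.173, -0.0], [0.0, -0.0, -1.0]]
wrist_force: [0.7, 0.7, 0.0]
gripper_width: 0.571
gripper_force: 0.0
```

{"method": "apply_moves", "body": {"moves": [[[-0.03,0.02,-0.005],0],[[-0.03,0.02,-0.005],0],[[-0.03,0.02,0],0],[[-0.03,0.02,0],0],[[-0.03,0.01,0],0]]}}

```text
time_s: 37.27
tcp_pos: [0.3728, 0.2478, 0.2658]
ee_rot: [[0.172, -0.985, 0.001], [-0.985, -0.172, 0.001], [-0.001, -0.001, -1.0]]
wrist_force: [0.9, 0.3, -0.5]
gripper_width: 0.576
gripper_force: 0.0
```

```bash
python3 go.py .03 .4 .25 .24 -80; python3 look.py a9 80 60 560 420; python3 look.py a10 80 60 560 330 top
```

```text
now [0.3728 0.2478 0.2658] -80.1 J [ 55.   2. -19.  -0. -69. -45.] t 37.2667 w 0.5755247582360208 gf 0.0 F [ 0.9  0.3 -0.5]
-> [0.4  0.25 0.24] -80.0
[[[0.001,-0.014,0.013],-0.0],[[0.001,-0.013,0.013],-0.1]]
```

View pics/a9.png

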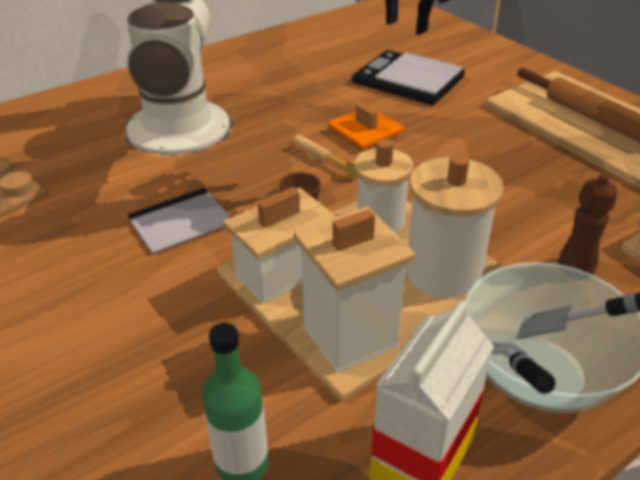

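View pics/a10.png

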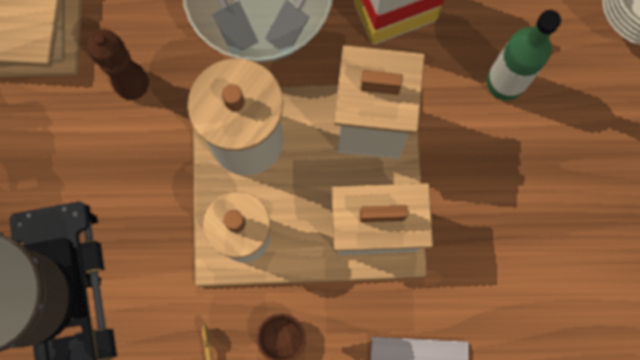

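The scene view shows all four lids seated flat: large round (457,185), square (353,245), oblong (280,220) and small round (385,165). In the top view they are aligned, at (235,103), (380,87), (382,215) and (237,223). The oil bottle and pepper mill still stand where they were, and the arm is clear. Handing in.

```bash
python3 -c "
from station import r
print(r.finish_job())"
```

```text
the job is handed in; nothing more can be done
None
```

All four lids are on their matching canisters, with the two tall ones closed first. Each sits flat at its home height; the bottle and mill were not touched, and the job was handed in at about 37 s.

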